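# Peel the top cover off a clinging plate stack and show it to the reader

### The arm

A 6-joint arm with a two-finger parallel gripper is mounted at the origin on the work surface. World frame = base frame: x ahead of the robot, y to its left, z up, the work surface at z = 0. Lengths are in m, angles in degrees, forces in N, time in s.
With the tool pointing down it reaches from about 0.3 to 0.75 m from the base axis. Payload 8.5 kg.
Tool frame: the origin (TCP) lies at the very end of the fingers, on their centre line; the grasp point (between the pads) lies 19 mm behind it (env.grip_point_offset is the distance from the TCP to the grasp point, in m); z points along the fingers, y is the direction in which the jaws open and shut (so a half turn about z gives the same grasp; the last joint's range is limited). The gripper opens to 85 mm and grips with 20 to 120 N. Pads are 22 mm wide; open, the fingers measure 114 mm over their backs; the gripper's body (76 mm by 85 mm) begins 54 mm behind the grasp point. The pads swing forward as they close: fully open they stand 13 mm farther back than shut.
Start: joints at [-82.867, 21.807, 74.336, -0, 83.858, -12.336], TCP at [0.183, -0.519, 0.231] pointing down, gripper open.
Joint ranges: [-178.18, 178.18], [-50.72, 133.34], [12.68, 142.11], [-81.47, 261.47], [9.98, 163.14], [-165.26, 165.26]. Speed limits (degrees/s): [136.94, 136.94, 180, 180, 180, 180].

### API

Orientations are given as a 3x3 rotation matrix whose columns are the frame's x, y, z axes.
In Python, from rig import env gives the robot as it stands.
- The arm moves only by the tool move_arm, never from a script. Its argument "moves" is a list of rows, each a list of 4 numbers: the shift along the tool's x, y, z in mm, then the turn about the tool's z in rad. In form: [[tx, ty, tz, spin], ...]. A call has 1 to 20 rows; each row is the pose to reach, as a shift and turn from the pose commanded when the call began, along the tool's axes at that moment; what a row does not reach only later rows make up. A row lasts 1/10 s, in which the tool goes at most 50 mm and 8.59 degrees, less where a joint would pass 70% of its speed; a pose out of reach is approached as far as the arm can. A call with a gripper value outside its range is refused whole. "grip" is the closure, from 0 (fully open) to 1 (shut), set as the call begins (left out, the last holds). The fingers move at their own pace and stop on an object; "grip_force" is the grip in N (left out, the last holds). Time passes only in rows, so rows that repeat a pose let the fingers close. It gives the time, the measured TCP pose, the force and the opening at its end, in the units of the state.
- env.observe(): the state, without advancing time (a new reading comes with each control period).
- env.get_image(name): name is "side" or "top" or "wrist"; returns the picture (384x512x3 uint8, red, green, blue); there is no depth.
- env.get_calibration(name): a dict with "fovy" (degrees; the focal length in pixels is half the picture's height over the tangent of half this angle, whatever the lens; pixels are square), "cx", "cy" (the principal point, pixels), "k1" (the pictures are not rectified: a ray, as slopes to the right and down, at radius r is drawn at 1 + k1 r^2 times it, then the intrinsics apply), "extrinsics" (4x4, takes a point from world to camera coordinates); the wrist camera has in their place "tool_from_camera" (4x4, takes a point from camera to tool coordinates, whose origin is the TCP and whose axes are the flange's). Camera axes: x right, y up, looking along -z (the intrinsics and any distortion apply to the point x, -y, -z); pixel columns grow to the right and rows downward; lengths in m; the calibration is good to about 2 mm. A picture is of the moment at which its call begins: read the wrist's pose just before it. get_calibration takes no time and is no camera call.
- env.close_job(): hands the job in, once; it reports no verdict.
Trained networks look in the newest picture that a camera, given by its name, has taken for a name from the list of things; names that differ only in an ending like _2 or _b are one class to them, and where a whole thing is asked for, a point or a joint stands for the part that bears it (a point fixed in the world has none). Each returns a list of dicts, best first, with "conf" (0 to 1); they miss things now and then, are a little off and sometimes report something else, mostly with a low value. They report only what shows in the picture. A call takes as long as a camera call. They do not tell look-alikes from the thing itself.
- env.silhouettes(camera, name): "region" (384x512 bool, what is visible of it) and "point" ([row, column] in pixels, amid what is visible of it).
- env.tip_of(camera, name): "point" ([row, column] in pixels: a listed point, or the origin of a listed thing).
The state is a dict: "time_s": time; "q": joint angles; "qvel": joint speeds; "joint_efforts": joint torques, N m; "position": TCP position; "tool_rot": TCP orientation; "ft_force": force on the tool from outside, world axes, zero at the start; "wrist_torque": the same for the moment, N m; "grip_width": finger opening in m.
Only numpy, scipy, OpenCV 4.12 (cv2) and the standard library are available. Lean on these libraries where they do the work, as an engineer would, in place of code of your own. Each camera call takes 0.05 s, during which the arm holds its last target.

### The job

Take the hold-down clip off the stack and hang it straddling the horizontal bar, and let go of it. Then peel the clinging top cover (the one with the ear) out of the tray below by lifting its ear corner first, so that the opposite corner comes away last; the metal block with the tray must stay where it is, and the bystanders undisturbed. Finish while still holding the cover in the gripper, level, still and centred about 10 cm above the reader's window: do not put it down.

Things in the scene. Friction and masses are not known exactly. Their poses are not given: they have to be found in the camera images.
- block: Loose aluminium block, 128 (x) x 86 (y) x 44 (z) mm, about 1 kg, on the table, with a fixed white formed tray (10 mm tall) on top; origin at the centre of its underside, z up. On its long (y) sides, at x = +31 and -50 mm, small springy steel fingers (6 mm wide, tips 66 mm above the table) lean in over the cover's edge. About 10 N straight up lifts it, 5 to 6 N at a corner tips it.
- cover: Top white formed cover, 60 g, same outline as the tray it nests in (flange 128 x 86 x 3.5 mm, 10 mm tall in all, pan floor 114 x 72 x 4 mm), 48 mm above the block's underside; origin at its underside's centre, x along the long side, z up; ear at its +x +y corner. Four spring fingers cling to its flange, each yielding to 3 to 4 N upward within 8 mm, so a level lift drags the block up.
- cover_ear (a point): Point on the cover's upright ear, on its mid-plane, at its top edge. The ear is a flat upright plate 8 mm thick, 20 mm wide, reaching 24 mm above the flange's top; its flat faces look along the horizontal line from the ear to the cover's origin (59 mm away), so pinch it from above along that line. Nothing else on the cover stands higher than its flange.
- cover_mid (a point): Centre of the cover, level with its flange's top (10 mm above the cover's origin).
- cover_near (a point): The ear corner of the cover's flange, at the flange's top (x +62, y +41, z +10 mm in the cover's frame).
- cover_far (a point): The opposite corner of the cover's flange, at the flange's top (x -62, y -41, z +10 mm in the cover's frame): the corner that leaves last. Turn the cover about 0.35 rad about this corner, then raise it: that frees it finger by finger.
- tray_near (a point): The corner of the fixed tray's flange below the ear, at the flange's top, 54 mm above the table; 4 mm under cover_near when nested.
- tray_far (a point): The corner of the tray's flange below cover_far; 4 mm under it when nested.
- clip: Loose grey hold-down clip, 160 g, an upside-down U straddling the stack across its short side: strap 36 (x) x 102 (y) x 4 mm, with a leg at each y end (94 mm clear between the legs; leg tips 40 mm below the strap's underside). Origin at the centre of the strap's underside, z up. Two ribs under the strap along x (5 mm deep, 24 mm clear between them) seat it on a bar that runs along its x axis.
- clip_grip (a point): On the clip's upright black grip tab, 4 mm below its top. The tab is 10 mm thick in the clip's y, 26 mm wide in its x and rises 30 mm above the strap's top (top at 34 mm above the clip's origin); pinch it from above along the clip's y.
- stand: Fixed stand with a round horizontal steel bar, 16 mm thick and 220 mm long, along its x axis, on a post at each end; base plate 260 x 100 x 12 mm. Origin at the centre of its underside.
- bar_mid (a point): Top of the bar at mid-length, 168 mm above the table. The bar runs along the stand's x.
- reader: Fixed grey upward-looking reader, 150 x 120 x 47 mm, black window in its top; origin at the centre of its underside.
- reader_window (a point): Centre of the reader's window, on its top, 47 mm above the table.
- reagent_bottle: Bystander: capped bottle, 60 mm diameter, 130 mm tall; origin under its centre.
- wash_jar: Bystander: jar, 68 mm diameter, 85 mm tall; origin under its centre.
- beaker: Bystander: open beaker, 66 mm diameter, 85 mm tall; origin under its centre.
- dish: Bystander: flat round lidded dish, 62 mm diameter, 16 mm tall; origin under its centre.
- timer: Bystander: small bench timer lying flat, 70 x 55 x 18 mm; origin under its centre.
- tube_rack: Bystander: black tube rack with tubes, 120 x 80 x 70 mm; origin under its centre.
There are look-alikes about, which are no part of the job. Of the things shaped like the clip, the grey one is meant.

How it is judged (in metres and radians):
On the way, in this order (a step that is already met when the one before it is completed fails the run):
1. the clip hangs over the bar, let go (contact force between clip and stand above 0.5 N and contact force between clip and the fingers below 0.05 N and z of clip in the frame of bar_mid above -0.012 m and y of clip in the frame of bar_mid between -0.03 and 0.03 m and angle between clip's own z axis and vertical below 0.6 rad), for 0.3 s.
2. the cover's ear corner is lifted while its opposite corner still lies on the tray (distance between cover_near and tray_near above 0.03 m and angle between cover's own z axis and vertical above 0.15 rad and distance between cover_far and tray_far below 0.015 m and contact force between cover and the fingers above 0.3 N), for 0.1 s.
At the end, for the whole second after the job is handed in: Cover gripped, still, tilt under 0.2 rad, centre within 30 mm sideways of the window's centre and 60-140 mm above it, touching neither reader nor block. Block within 20 mm of its start, level. Clip let go, at rest, straddling the bar (bar within 30 mm of its middle, tilt under 0.6 rad) (all of step 1 and horizontal distance between cover_mid and reader_window below 0.03 m and z of cover_mid in the frame of reader_window between 0.06 and 0.14 m and angle between cover's own z axis and vertical below 0.2 rad and linear speed of cover below 0.03 m/s and contact force between cover and the fingers above 0.3 N and contact force between cover and reader below 0.05 N and distance of block from where it was at the start of the episode below 0.02 m and angle between block's own z axis and vertical below 0.05 rad and linear speed of clip below 0.05 m/s and contact force between cover and block below 0.05 N); the arm keeps its last pose, push and grip.
It fails at once if the metal block is dragged, lifted or tipped (distance of block from where it was at the start of the episode above 0.025 m or height (world z) of block above 0.012 m or angle between block's own z axis and vertical above 0.15 rad).
It fails at once if a bystander is disturbed (distance of any of reagent_bottle, wash_jar, beaker, dish, timer, tube_rack from where it was at the start of the episode above 0.03 m).
It also fails if it takes over 64 s, if anything falls off the work surface, if the arm or the gripper's body presses on something with over 40 N, if the wrist force passes 120 N, or if a joint passes its speed limit or range.

## Working session

There is one attempt and no reset: what is moved stays moved. The work goes in short steps, Python scripts to look and compute and a tool call to move; the robot and the scene stay as the last step left them, time stands still between calls to the robot, and variables do not carry over. Pictures are saved under pics/ and viewed, and the job is handed in when it is done.

Besides the shell and the picture viewer there is one more tool, called after ">>>" in YAML: its name, and indented under it one key for each argument. move_arm: Moves the arm, as the interface text tells. Its arguments: {"type":"object","properties":{"moves":{"type":"array"},"grip":{"type":"number"},"grip_force":{"type":"number"}},"required":["moves"]}

```bash
ls; mkdir -p pics; python3 - <<'E'
from rig import env
import cv2,numpy as np
s=env.observe(); print({k:np.round(v,3).tolist() for k,v in s.items()}, env.grip_point_offset)
for n in ["side","top","wrist"]:
    im=env.get_image(n); cv2.imwrite(f"pics/{n}0.png",im[:,:,::-1])
    print(n,{k:np.round(v,3).tolist() for k,v in env.get_calibration(n).items()})
E
```

```text
pics
{'time_s': 0.0, 'q': [-82.868, 21.841, 74.385, 0.001, 83.859, -12.335], 'qvel': [-0.006, 0.055, 0.115, 0.016, -0.063, -0.067], 'joint_efforts': [0.001, -44.847, -23.128, -0.0, 0.005, 0.0], 'position': [0.183, -0.518, 0.231], 'tool_rot': [[0.943, 0.333, -0.0], [0.333, -0.943, 0.001], [0.0, -0.001, -1.0]], 'ft_force': [0.236, -0.029, -0.463], 'wrist_torque': [0.026, -0.006, -0.007], 'grip_width': 0.086} 0.0187
side {'fovy': 46.68, 'cx': 252.086, 'cy': 200.589, 'k1': -0.022, 'extrinsics': [[-0.842, -0.54, 0.023, 0.458], [0.311, -0.451, 0.837, -0.269], [-0.441, 0.711, 0.547, -1.022], [0.0, 0.0, 0.0, 1.0]]}
top {'fovy': 49.922, 'cx': 256.219, 'cy': 191.346, 'k1': -0.012, 'extrinsics': [[0.019, -1.0, -0.002, 0.008], [0.982, 0.019, 0.189, -0.555], [-0.189, -0.006, 0.982, -0.937], [0.0, 0.0, 0.0, 1.0]]}
wrist {'fovy': 68.502, 'cx': 251.966, 'cy': 194.475, 'k1': -0.017, 'tool_from_camera': [[0.002, 0.963, 0.27, 0.068], [1.0, -0.002, -0.0, 0.001], [0.0, 0.27, -0.963, -0.144], [0.0, 0.0, 0.0, 1.0]]}
```

View pics/side0.png

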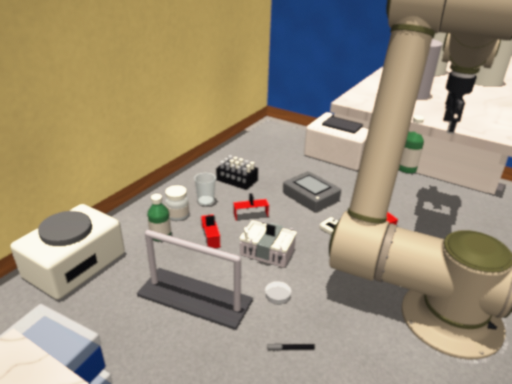

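View pics/top0.png

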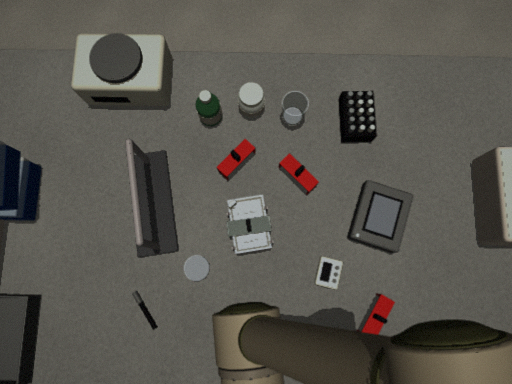

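View pics/wrist0.png

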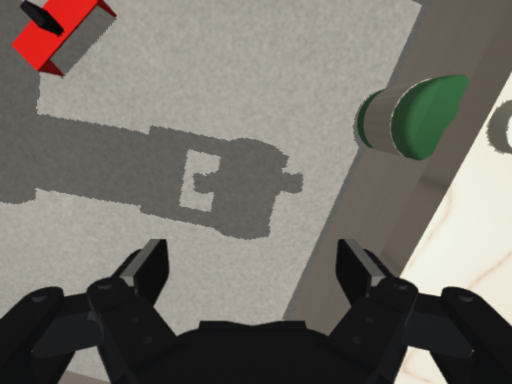

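```bash
cat > h.py <<'E'
from rig import env
import cv2,numpy as np
def K(c):
    f=192/np.tan(np.radians(c["fovy"])/2); return f
def E(n,s=None):
    c=env.get_calibration(n)
    if n!="wrist": return c,np.array(c["extrinsics"])
    s=s or env.observe(); T=np.eye(4); T[:3,:3]=s["tool_rot"]; T[:3,3]=s["position"]
    return c,np.linalg.inv(T@np.array(c["tool_from_camera"]))
def proj(n,P,s=None):
    c,X=E(n,s); P=np.atleast_2d(P); p=P@X[:3,:3].T+X[:3,3]
    a=p[:,0]/-p[:,2]; b=-p[:,1]/-p[:,2]; k=1+c["k1"]*(a*a+b*b); f=K(c)
    return np.c_[b*k*f+c["cy"],a*k*f+c["cx"]]   # row,col
def ray(n,rc,s=None):
    c,X=E(n,s); f=K(c); y=(rc[0]-c["cy"])/f; x=(rc[1]-c["cx"])/f
    a,b=x,y
    for _ in range(20):
        k=1+c["k1"]*(a*a+b*b); a,b=x/k,y/k
    R=X[:3,:3]; d=R.T@np.array([a,-b,-1]); o=-R.T@X[:3,3]; return o,d
def atz(n,rc,z,s=None):
    o,d=ray(n,rc,s); return o+d*(z-o[2])/d[2]
def tri(l):
    A=np.zeros((3,3));b=np.zeros(3)
    for n,rc,s in l:
        o,d=ray(n,rc,s); d=d/np.linalg.norm(d); M=np.eye(3)-np.outer(d,d); A+=M;b+=M@o
    return np.linalg.solve(A,b)
E
python3 - <<'E'
from h import *
im=env.get_image("top"); cv2.imwrite("pics/topz.png",cv2.resize(im[170:280,190:310,::-1],None,fx=5,fy=5,interpolation=cv2.INTER_CUBIC))
im=env.get_image("side"); cv2.imwrite("pics/sidez.png",cv2.resize(im[200:320,130:310,::-1],None,fx=4,fy=4,interpolation=cv2.INTER_CUBIC))
Z={"clip_grip":None,"cover_ear":.085,"block":0,"bar_mid":.168,"reader_window":.047,"stand":0,"reader":0,"cover_mid":.058,"clip":None,"tray_near":.054,"reagent_bottle":0,"wash_jar":0,"beaker":0,"dish":0,"timer":0,"tube_rack":0}
for n,z in Z.items():
  for cam in ["top","side"]:
    for r in env.tip_of(cam,n)[:4]:
        p=r["point"]; print(n,cam,np.round(p,1),round(r["conf"],2), "" if z is None else np.round(atz(cam,p,z),3))
print(env.observe()["time_s"])
E
```

```text
clip_grip top [224.6 247.1] 0.9 
clip_grip top [316.4 381.2] 0.74 
clip_grip top [154.1 234.5] 0.69 
clip_grip top [172.1 303.2] 0.59 
clip_grip side [217.8 214.9] 0.94 
clip_grip side [196.2 246.4] 0.89 
clip_grip side [203.1 384.8] 0.56 
cover_ear top [203.  233.4] 0.84 [0.52  0.071 0.085]
cover_ear top [247.4 271.3] 0.59 [ 0.42  -0.018  0.085]
cover_ear side [227.2 241.9] 0.89 [0.528 0.078 0.085]
block top [188.3 130.1] 0.68 [0.566 0.339 0.   ]
block side [249.3 268.3] 0.66 [0.475 0.026 0.   ]
bar_mid top [189.3 131.5] 0.72 [0.532 0.283 0.168]
bar_mid side [244.2 192.7] 0.84 [0.52  0.282 0.168]
reader_window top [213.  383.7] 0.9 [ 0.509 -0.287  0.047]
reader_window top [267.9 196.4] 0.68 [0.371 0.155 0.047]
reader_window top [202.4 233. ] 0.32 [0.528 0.074 0.047]
reader_window side [185.5 311.9] 0.61 [ 0.496 -0.274  0.047]
reader_window side [195.9 313.7] 0.3 [ 0.464 -0.222  0.047]
reader_window side [226.9 335.9] 0.17 [ 0.343 -0.112  0.047]
stand top [203.7 152.3] 0.69 [0.528 0.28  0.   ]
stand side [299. 197.] 0.69 [0.52  0.279 0.   ]
stand side [222.  270.4] 0.56 [ 0.535 -0.08
[... 1234 characters left out ...]
   ]
wash_jar side [214.3 180. ] 0.76 [0.781 0.034 0.   ]
wash_jar side [241.  240.5] 0.57 [0.558 0.038 0.   ]
beaker top [117.5 293.7] 0.79 [ 0.764 -0.075  0.   ]
beaker side [199.5 203.7] 0.57 [ 0.773 -0.071  0.   ]
beaker side [233.7 291. ] 0.46 [ 0.457 -0.071  0.   ]
beaker side [185.8 312.1] 0.38 [ 0.525 -0.345  0.   ]
dish top [269.6 195.5] 0.63 [0.367 0.164 0.   ]
dish side [196.5 206.2] 0.48 [ 0.777 -0.09   0.   ]
timer top [271.2 327.1] 0.96 [ 0.369 -0.158  0.   ]
timer top [215.  381.5] 0.66 [ 0.51  -0.296  0.   ]
timer side [229.9 332.3] 0.73 [ 0.366 -0.155  0.   ]
tube_rack top [122.2 352.8] 0.78 [ 0.754 -0.23   0.   ]
tube_rack side [181.  237.3] 0.75 [ 0.75  -0.227  0.   ]
1.85
```

View pics/topz.png

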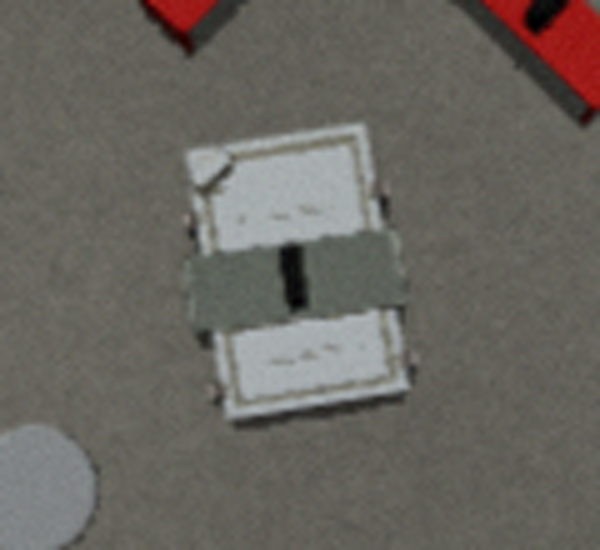

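View pics/sidez.png

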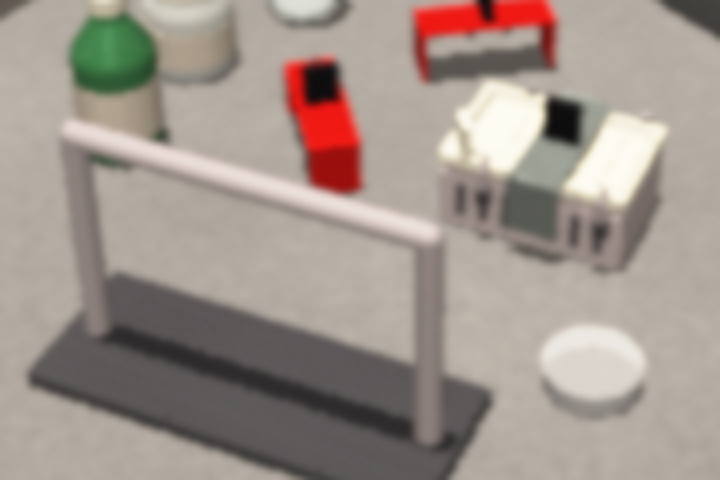

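```bash
python3 - <<'E'
from h import *
px=lambda x,y:(170+y/5-.4,190+x/5-.4)
C=[atz("top",px(*p),.058) for p in [(188,150),(365,125),(408,388),(232,418)]]
C=np.array(C); print(C.round(4)); print("centre",C.mean(0))
print([np.linalg.norm(C[i]-C[(i+1)%4]).round(4) for i in range(4)])
xa=C[0]+C[1]-C[2]-C[3]; ya=C[0]+C[3]-C[1]-C[2]
print("yaw",np.degrees(np.arctan2(xa[1],xa[0])),np.degrees(np.arctan2(-ya[0],ya[1])))
print("tab",atz("top",px(293,277),.09), tri([("top",(224.6,247.1),None),("side",(200+127/4-2.5,130+563/4),None)]))
# bar
print("bar top tri", tri([("top",(189.3,131.5),None),("side",(244.2,192.7),None)]))
# bar ends top view
im=env.get_image("top"); cv2.imwrite("pics/bar.png",cv2.resize(im[130:265,110:190,::-1],None,fx=4,fy=4,interpolation=cv2.INTER_CUBIC))
E
```

```text
[[ 0.5322  0.0872  0.058 ]
 [ 0.5459  0.0033  0.058 ]
 [ 0.4218 -0.0188  0.058 ]
 [ 0.4064  0.0627  0.058 ]]
centre [0.47657859 0.03360712 0.058     ]
[np.float64(0.0851), np.float64(0.126), np.float64(0.083), np.float64(0.1282)]
yaw 10.563088239517521 9.969050002780401
tab [0.46911258 0.03514526 0.09      ] [0.46841148 0.03673134 0.07878941]
bar top tri [0.52752675 0.28065918 0.16563077]
```

View pics/bar.png

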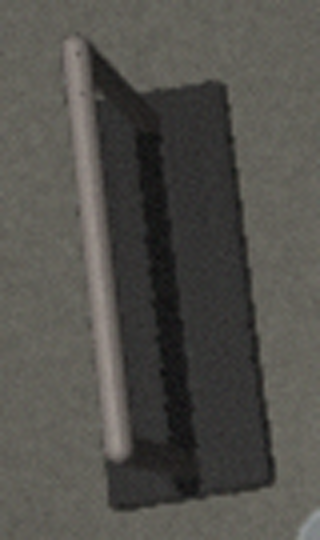

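>>> move_arm:
  moves:
    - [30,-28,0,0.02]
    - [66,-62,0,0.06]
    - [454,-426,0,0.16]
    - [454,-426,0,0.16]
    - [454,-426,0,0.16]
    - [454,-426,0,0.16]
    - [454,-426,0,0.16]
    - [454,-426,0,0.16]
    - [454,-426,0,0.16]
    - [454,-426,0,0.16]
    - [454,-426,0,0.16]
    - [454,-426,0,0.16]
    - [454,-426,0,0.16]
    - [454,-426,0,0.16]
    - [454,-426,0,0.16]
    - [454,-426,0,0.16]
  grip: 0

```text
time_s: 3.5
position: [0.4691, 0.0337, 0.2313]
tool_rot: [[0.984, 0.178, -0.0], [0.178, -0.984, -0.0], [-0.0, 0.0, -1.0]]
ft_force: [-0.3, -0.3, -1.0]
grip_width: 0.0853
```

```bash
python3 - <<'E'
from h import *
for p in [(140,128.7),(244.5,139.5)]: print(atz("top",p,.163))
s=env.observe(); print(s["time_s"],np.round(s["position"],4),np.round(s["tool_rot"],3),s["qvel"])
im=env.get_image("wrist"); cv2.imwrite("pics/w1.png",im[:,:,::-1])
for n,z in [("clip_grip",.088),("cover_ear",.082),("cover_mid",.058)]:
    for r in env.tip_of("wrist",n)[:3]: print(n,np.round(r["point"],1),round(r["conf"],2),atz("wrist",r["point"],z,s).round(4))
E
```

```text
[0.64225241 0.29878566 0.163     ]
[0.41611692 0.25859007 0.163     ]
3.5 [0.4691 0.0337 0.2313] [[ 0.984  0.178 -0.   ]
 [ 0.178 -0.984 -0.   ]
 [-0.     0.    -1.   ]] [-0.66416543 -0.27891869  0.07719214 -0.00959567 -0.04445589  0.23020664]
clip_grip [ 68.1 392.6] 0.88 [ 0.6028 -0.0782  0.088 ]
clip_grip [184.1 248.7] 0.74 [0.4671 0.0359 0.088 ]
clip_grip [364.3 440.7] 0.62 [ 0.2756 -0.2512  0.088 ]
cover_ear [127.7 221.8] 0.85 [0.5187 0.0729 0.082 ]
cover_ear [170.7 249.3] 0.74 [0.4801 0.0376 0.082 ]
cover_ear [189.2 484. ] 0.18 [ 0.5062 -0.2171  0.082 ]
cover_mid [171.3 253.3] 0.57 [0.4757 0.0324 0.058 ]
```

View pics/w1.png

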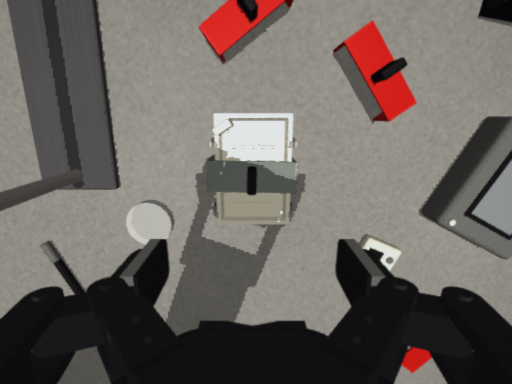

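```bash
python3 - <<'E'
from h import *
im=cv2.imread("pics/w1.png"); cv2.imwrite("pics/w1z.png",cv2.resize(im[100:240,190:320],None,fx=4.2,fy=4.2,interpolation=cv2.INTER_CUBIC))
s=env.observe()
P=np.array([.469,.035,.092]); print(proj("wrist",P,s), proj("wrist",P*[1,1,0]+[0,0,.062],s))
E
```

```text
[[183.54545455 249.79345725]] [[177.41313603 249.99030255]]
```

View pics/w1z.png

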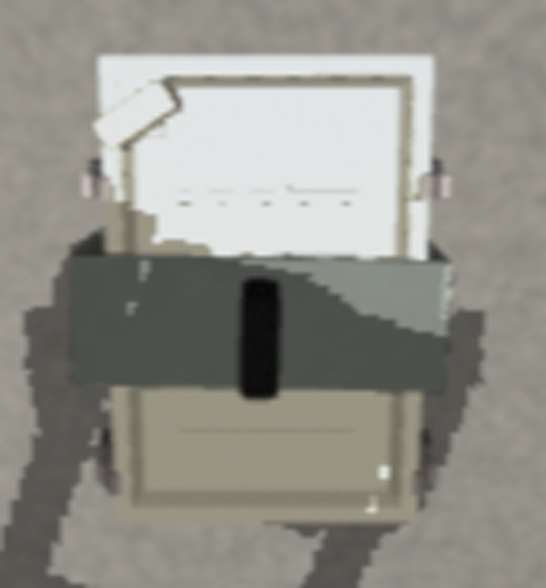

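```bash
python3 - <<'E'
from h import *
s=env.observe(); R=np.array(s["tool_rot"]);t=np.array(s["position"])
px=lambda x,y:(100+y/4.2-.4,190+x/4.2-.4)
def f(n,x,y,z): p=atz("wrist",px(x,y),z,s); print(n,p.round(4),"tool mm",(1000*(R.T@(p-t))).round(1))
f("tab -x end top",260,398,.092); f("tab base +x",260,278,.062)
f("strap +x",260,257,.062); f("strap -x",260,388,.062)
f("strap L top",70,320,.062); f("strap R",448,320,.062)
f("strap L bot",66,384,.062); f("strap L top",76,258,.062)
for n,x,y in [("c L+x",98,56),("R+x",434,56),("L-x",116,520),("R-x",416,522)]: f(n,x,y,.058)
f("ear top c",137,114,.082)
E
```

```text
tab -x end top [0.4579 0.0312 0.092 ] tool mm [-11.6   0.4 139.5]
tab base +x [0.4824 0.0357 0.062 ] tool mm [ 13.4   0.3 169.5]
strap +x [0.488  0.0367 0.062 ] tool mm [ 19.    0.3 169.5]
strap -x [0.4524 0.0302 0.062 ] tool mm [-17.1   0.3 169.5]
strap L top [0.462  0.0841 0.062 ] tool mm [  1.8 -51.  169.5]
strap R [ 0.4803 -0.0163  0.062 ] tool mm [  2.   51.1 169.5]
strap L bot [0.444  0.0828 0.062 ] tool mm [-16.1 -52.8 169.5]
strap L top [0.479  0.0849 0.062 ] tool mm [ 18.7 -48.7 169.5]
c L+x [0.5312 0.087  0.058 ] tool mm [ 70.5 -41.6 173.5]
R+x [0.5468 0.0017 0.058 ] tool mm [ 70.6  45.1 173.5]
L-x [0.4054 0.0637 0.058 ] tool mm [-57.5 -40.9 173.5]
R-x [ 0.4202 -0.0211  0.058 ] tool mm [-58.   45.2 173.5]
ear top c [0.5199 0.0727 0.082 ] tool mm [ 56.8 -29.4 149.5]
```

>>> move_arm:
  moves:
    - [1,0,40,0]
    - [1,0,90,0]
    - [1,0,130,0]
    - [1,0,152,0]
    - [1,0,161,0]
    - [1,0,161,0]
  grip: 0.5

```text
time_s: 4.3
position: [0.4702, 0.0343, 0.07]
tool_rot: [[0.984, 0.178, -0.001], [0.178, -0.984, 0.0], [-0.001, -0.0, -1.0]]
ft_force: [-0.3, -0.2, 0.7]
grip_width: 0.0425
```

>>> move_arm:
  moves:
    - [0,0,0,0]
    - [0,0,0,0]
    - [0,0,0,0]
    - [0,0,0,0]
    - [0,0,0,0]
  grip: 1
  grip_force: 50

```text
time_s: 4.8
position: [0.4711, 0.0345, 0.0717]
tool_rot: [[0.984, 0.179, 0.003], [0.179, -0.984, -0.001], [0.003, 0.001, -1.0]]
ft_force: [-1.3, -0.4, 7.3]
grip_width: 0.0088
```

>>> move_arm:
  moves:
    - [0,0,-10,0]
    - [0,0,-30,0]
    - [0,0,-70,0]
    - [0,0,-120,0]
    - [0,0,-160,0]
    - [0,0,-200,0]
    - [10,-20,-200,0]
    - [30,-60,-200,0]
    - [45,-105,-200,0]
    - [65,-150,-200,0]
    - [85,-190,-200,0]
    - [96,-220,-200,0]
    - [100,-231,-200,0]
    - [100,-231,-200,0]
    - [100,-231,-200,0]

```text
time_s: 6.3
position: [0.5272, 0.2788, 0.2707]
tool_rot: [[0.984, 0.178, -0.0], [0.178, -0.984, -0.0], [-0.0, 0.0, -1.0]]
ft_force: [0.3, -0.4, -2.3]
grip_width: 0.0089
```

```bash
python3 - <<'E'
from h import *
s=env.observe(); print(s["time_s"],np.round(s["position"],4),s["ft_force"],s["grip_width"])
im=env.get_image("wrist"); cv2.imwrite("pics/w2.png",im[:,:,::-1])
im=env.get_image("side"); cv2.imwrite("pics/s2.png",cv2.resize(im[130:350,100:350,::-1],None,fx=3,fy=3)[:600])
im=env.get_image("top"); cv2.imwrite("pics/t2.png",cv2.resize(im[110:290,90:300,::-1],None,fx=3,fy=3))
print([ (r["point"],r["conf"]) for r in env.tip_of("wrist","bar_mid")])
E
```

```text
6.3 [0.5272 0.2788 0.2707] [ 0.29611913 -0.41222959 -2.32566324] 0.00891146929132198
[([192.6, 251.0], 0.81)]
```

View pics/w2.png

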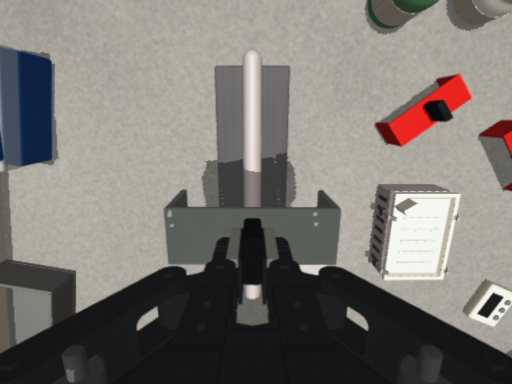

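View pics/s2.png

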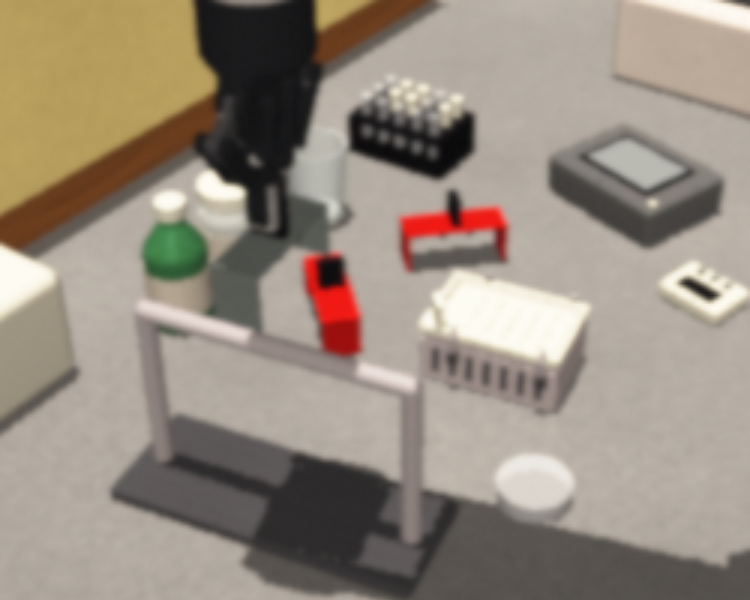

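View pics/t2.png

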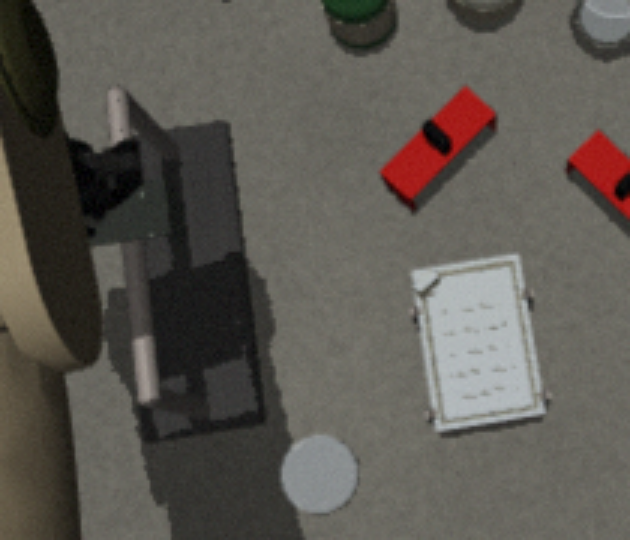

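>>> move_arm:
  moves:
    - [0,0,30,0]
    - [0,0,55,0]
    - [0,0,72,0]
    - [0,0,82,0]
    - [0,0,88,0]
    - [0,0,88,0]
    - [0,0,88,0]

```text
time_s: 7.2
position: [0.5278, 0.2797, 0.1832]
tool_rot: [[0.984, 0.179, 0.001], [0.179, -0.984, 0.0], [0.001, -0.0, -1.0]]
ft_force: [0.1, -0.9, -1.0]
grip_width: 0.0086
```

>>> move_arm:
  moves:
    - [0,0,1,0]
    - [0,0,2,0]
    - [0,0,2,0]

```text
time_s: 7.5
position: [0.5277, 0.2799, 0.1816]
tool_rot: [[0.984, 0.179, 0.002], [0.179, -0.984, 0.0], [0.002, -0.0, -1.0]]
ft_force: [-1.4, -0.4, 4.3]
grip_width: 0.0091
```

```bash
python3 - <<'E'
from h import *
s=env.observe(); print(s["time_s"],np.round(s["position"],4),s["ft_force"],s["grip_width"])
im=env.get_image("wrist"); cv2.imwrite("pics/w3.png",im[:,:,::-1])
im=env.get_image("side"); cv2.imwrite("pics/s3.png",cv2.resize(im[180:330,120:270,::-1],None,fx=4,fy=4)[:600])
E
```

```text
7.5 [0.5277 0.2799 0.1816] [-1.43368648 -0.38245173  4.31026781] 0.009128710933343932
```

View pics/s3.png

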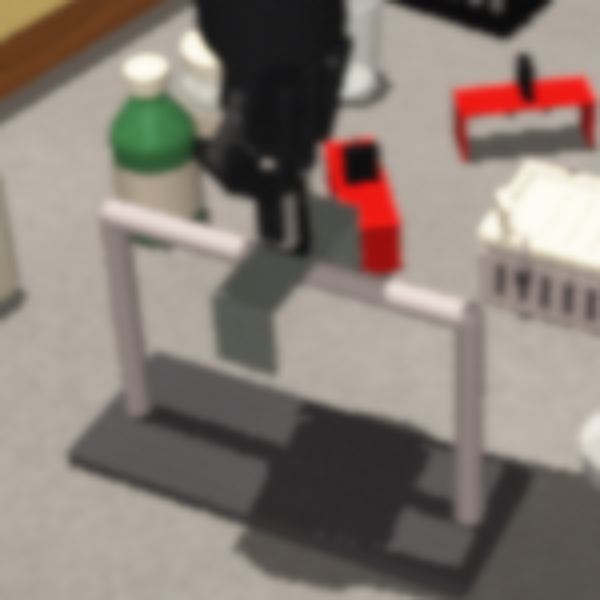

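>>> move_arm:
  moves:
    - [0,0,-1,0]
    - [0,0,-1,0]
    - [0,0,-1,0]
    - [0,0,-1,0]
  grip: 0.5

```text
time_s: 8.0
position: [0.5274, 0.2798, 0.1812]
tool_rot: [[0.984, 0.179, -0.0], [0.179, -0.984, -0.0], [-0.0, 0.0, -1.0]]
ft_force: [0.3, 0.0, -0.1]
grip_width: 0.0427
```

>>> move_arm:
  moves:
    - [0,0,-6,0]
    - [0,0,-20,0]
    - [0,0,-40,0]
    - [0,0,-70,0]
    - [0,0,-100,0]
    - [0,0,-100,0]

```text
time_s: 8.6
position: [0.5285, 0.2802, 0.286]
tool_rot: [[0.984, 0.179, 0.008], [0.179, -0.984, 0.002], [0.008, -0.001, -1.0]]
ft_force: [0.1, -0.3, 0.3]
grip_width: 0.0428
```

```bash
python3 - <<'E'
from h import *
s=env.observe(); print(s["time_s"],np.round(s["position"],4),s["ft_force"],s["grip_width"])
im=env.get_image("side"); cv2.imwrite("pics/s4.png",cv2.resize(im[180:330,120:270,::-1],None,fx=4,fy=4)[:600])
E
```

```text
8.6 [0.5285 0.2802 0.286 ] [ 0.10457844 -0.32557443  0.34030884] 0.04280686809398272
```

View pics/s4.png

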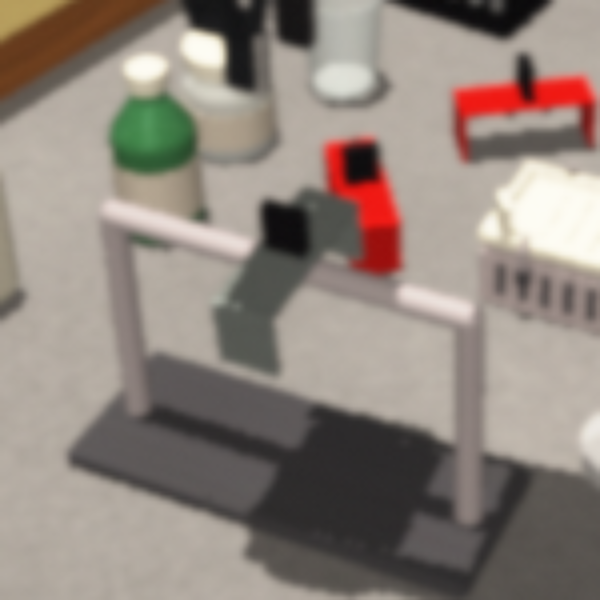

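>>> move_arm:
  moves:
    - [-10,30,0,0.14]
    - [-20,78,0,0.28]
    - [-30,126,0,0.42]
    - [-40,172,20,0.56]
    - [-46,202,50,0.7]
    - [-46,202,75,0.84]
    - [-46,202,95,0.96]
    - [-46,202,95,1.014]
    - [-46,202,95,1.014]
    - [-46,202,95,1.014]
    - [-46,202,95,1.014]

```text
time_s: 9.75
position: [0.5183, 0.0729, 0.1865]
tool_rot: [[0.673, -0.74, 0.0], [-0.74, -0.673, -0.0], [0.0, -0.0, -1.0]]
ft_force: [1.1, -0.0, -0.0]
grip_width: 0.0425
```

```bash
python3 - <<'E'
from h import *
s=env.observe(); print(s["time_s"],np.round(s["position"],4),np.round(s["tool_rot"],3),np.round(s["q"],1),s["ft_force"],s["grip_width"])
im=env.get_image("wrist"); cv2.imwrite("pics/w5.png",cv2.resize(im[:,:,::-1],(768,576),interpolation=cv2.INTER_CUBIC))
for n,z in [("cover_ear",.082),("cover_mid",.058)]:
    for r in env.tip_of("wrist",n)[:3]: print(n,np.round(r["point"],1),round(r["conf"],2),atz("wrist",r["point"],z,s).round(4))
E
```

```text
9.75 [0.5183 0.0729 0.1865] [[ 0.673 -0.74   0.   ]
 [-0.74  -0.673 -0.   ]
 [ 0.    -0.    -1.   ]] [ -5.   21.3  83.   -0.   75.7 132.8] [ 1.0741648  -0.03011897 -0.00469419] 0.04249808012990556
cover_ear [193.3 250.8] 0.67 [0.5185 0.0728 0.082 ]
cover_mid [188.7 306.7] 0.63 [0.4761 0.0366 0.058 ]
```

View pics/w5.png

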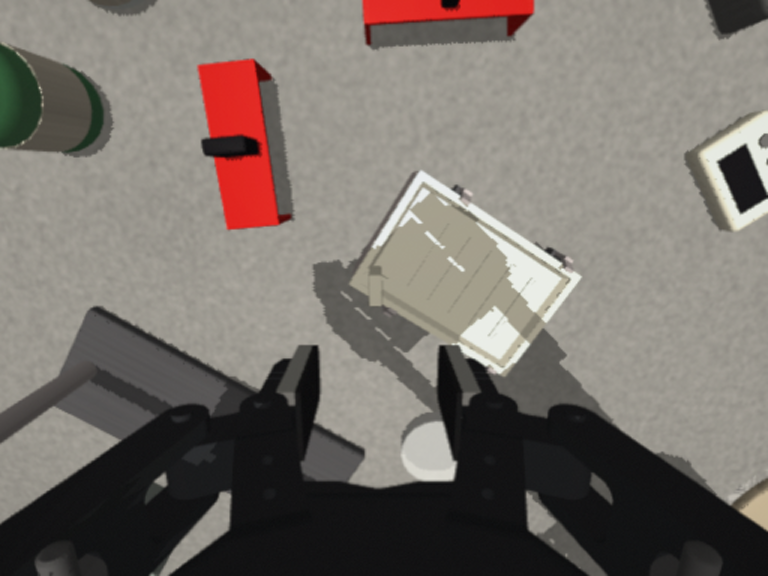

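```bash
python3 - <<'E'
from h import *
im=env.get_image("wrist"); cv2.imwrite("pics/w6.png",cv2.resize(im[105:255,220:400,::-1],None,fx=4,fy=4,interpolation=cv2.INTER_CUBIC))
E
```

View pics/w6.png

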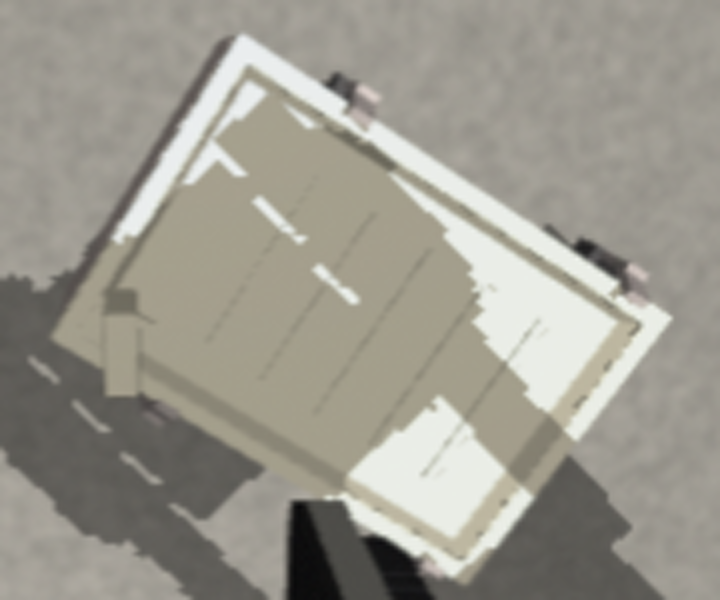

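```bash
python3 - <<'E'
from h import *
s=env.observe(); R=np.array(s["tool_rot"]);t=np.array(s["position"])
px=lambda x,y:(105+y/4-.4,220+x/4-.4)
def f(n,x,y,z): p=atz("wrist",px(x,y),z,s); print(n,p.round(4),"tool mm",(1000*(R.T@(p-t))).round(1)); return p
f("ear",122,355,.082)
C=[f("c",x,y,.058) for x,y in [(52,340),(240,36),(672,318),(465,580)]]
print(np.mean(C,0), s["ft_force"])
E
```

```text
ear [0.5189 0.0733 0.082 ] tool mm [ 1.000e-01 -7.000e-01  1.045e+02]
c [0.5301 0.0872 0.058 ] tool mm [ -2.7 -18.3 128.5]
c [0.5461 0.0028 0.058 ] tool mm [ 70.5  26.6 128.5]
c [ 0.4196 -0.0212  0.058 ] tool mm [  3.3 136.4 128.5]
c [0.4054 0.0628 0.058 ] tool mm [-68.5  90.4 128.5]
[0.47528752 0.03287265 0.058     ] [-1.15078793 -0.34091922 -0.1218064 ]
```

>>> move_arm:
  moves:
    - [0,-0.5,40,0]
    - [0,-0.5,75,0]
    - [0,-0.5,100,0]
    - [0,-0.5,112,0]
    - [0,-0.5,115,0]
    - [0,-0.5,115,0]

```text
time_s: 10.55
position: [0.5188, 0.0731, 0.0715]
tool_rot: [[0.672, -0.741, 0.0], [-0.741, -0.672, -0.0], [0.0, -0.0, -1.0]]
ft_force: [0.2, -0.5, 0.6]
grip_width: 0.0424
```

>>> move_arm:
  moves:
    - [0,0,0,0]
    - [0,0,0,0]
    - [0,0,0,0]
    - [0,0,0,0]
    - [0,0,0,0]
  grip: 1
  grip_force: 25

```text
time_s: 11.05
position: [0.5192, 0.0731, 0.0722]
tool_rot: [[0.672, -0.741, 0.002], [-0.741, -0.672, -0.0], [0.001, -0.001, -1.0]]
ft_force: [-0.5, 0.1, 5.6]
grip_width: 0.0071
```

```bash
python3 - <<'E'
from h import *
s=env.observe(); print(s["time_s"],np.round(s["position"],4),s["ft_force"],s["grip_width"])
im=env.get_image("side"); cv2.imwrite("pics/s7.png",cv2.resize(im[190:290,210:330,::-1],None,fx=5,fy=5,interpolation=cv2.INTER_CUBIC))
im=env.get_image("wrist"); cv2.imwrite("pics/w7.png",im[:,:,::-1])
E
```

```text
11.05 [0.5192 0.0731 0.0722] [-0.4984034   0.11477481  5.62136116] 0.0070753546309110064
```

View pics/s7.png

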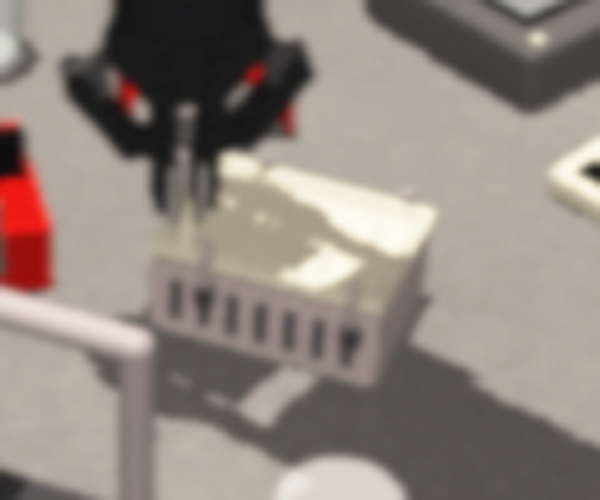

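View pics/w7.png

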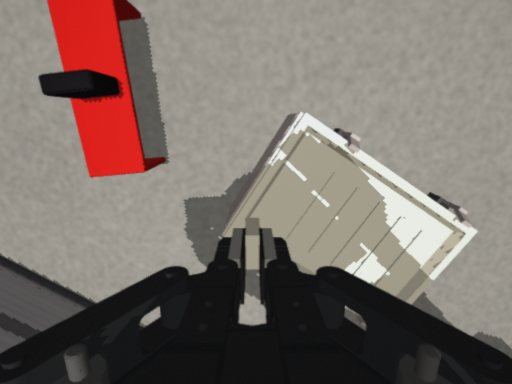

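>>> move_arm:
  moves:
    - [0,0,-1.5,0]
    - [0,0.5,-3,0]
    - [0,0.8,-4.5,0]
    - [0,1,-6,0]
    - [0,1,-6,0]

```text
time_s: 11.65
position: [0.5175, 0.0724, 0.0769]
tool_rot: [[0.672, -0.741, -0.001], [-0.741, -0.672, 0.0], [-0.001, 0.001, -1.0]]
ft_force: [-0.1, -1.1, -8.5]
grip_width: 0.0073
```

```bash
python3 - <<'E'
from h import *
s=env.observe(); print(s["time_s"],np.round(s["position"],4),s["ft_force"],s["wrist_torque"],s["grip_width"],np.round(s["tool_rot"],3))
im=env.get_image("side"); cv2.imwrite("pics/s8.png",cv2.resize(im[190:290,210:330,::-1],None,fx=5,fy=5,interpolation=cv2.INTER_CUBIC))
E
```

```text
11.65 [0.5175 0.0724 0.0769] [-0.13162745 -1.06462365 -8.48716596] [ 0.11950701 -0.2560618   0.05197244] 0.007297927965458953 [[ 0.672 -0.741 -0.001]
 [-0.741 -0.672  0.   ]
 [-0.001  0.001 -1.   ]]
```

View pics/s8.png

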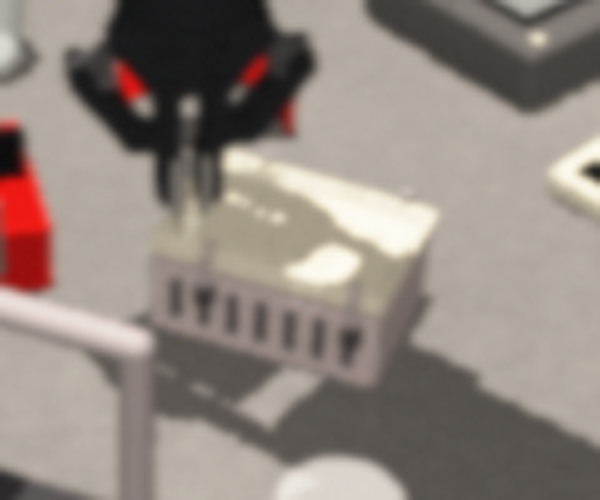

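```bash
python3 - <<'E'
import cv2,numpy as np
a=cv2.imread("pics/s7.png");b=cv2.imread("pics/s8.png")
A=cv2.cvtColor(a,6);B=cv2.cvtColor(b,6)
# local shifts
for n,(x,y,w,h) in {"slots left":(150,270,110,70),"slots right":(260,290,110,80),"cover far":(340,180,90,70),"bottom edge":(280,340,100,50),"left edge":(130,240,60,80),"table ref":(440,260,120,120)}.items():
    t=A[y:y+h,x:x+w]; r=cv2.matchTemplate(B[y-20:y+h+20,x-20:x+w+20],t,cv2.TM_CCOEFF_NORMED); _,m,_,l=cv2.minMaxLoc(r); print(n,l[0]-20,l[1]-20,round(m,3))
E
```

```text
slots left 0 -1 0.995
slots right 0 0 0.992
cover far 3 -1 0.99
bottom edge 1 0 0.986
left edge 0 0 0.986
table ref 2 0 0.996
```

>>> move_arm:
  moves:
    - [0,0.5,-1.5,0]
    - [0,0.8,-3,0]
    - [0,0.8,-3,0]
  grip_force: 20

```text
time_s: 12.0
position: [0.517, 0.0719, 0.0803]
tool_rot: [[0.672, -0.741, -0.001], [-0.741, -0.672, -0.0], [-0.0, 0.001, -1.0]]
ft_force: [0.2, -0.5, -8.2]
grip_width: 0.0071
```

```bash
cat > look.py <<'E'
from h import *
import sys
i=sys.argv[1]
s=env.observe(); print(s["time_s"],np.round(s["position"],4),np.round(s["ft_force"],1),np.round(s["wrist_torque"],2),round(s["grip_width"],4),np.round(s["tool_rot"],3)[:,2])
a=env.get_image("side"); a=cv2.resize(a[195:285,210:310,::-1],(500,450),interpolation=cv2.INTER_CUBIC)
b=env.get_image("top"); b=cv2.resize(b[180:270,215:275,::-1],(300,450),interpolation=cv2.INTER_CUBIC)
cv2.imwrite(f"pics/k{i}.png",np.hstack([a,b]))
try:
    p=cv2.imread(f"pics/k{sys.argv[2]}.png",0); q=cv2.imread(f"pics/k{i}.png",0)
    for n,(x,y,w,h) in {"slots left":(150,245,110,70),"slots right":(260,265,110,80),"cover far":(340,155,90,70),"bottom":(280,315,100,50),"left edge":(130,215,60,80)}.items():
        r=cv2.matchTemplate(q[y-20:y+h+20,x-20:x+w+20],p[y:y+h,x:x+w],cv2.TM_CCOEFF_NORMED); _,m,_,l=cv2.minMaxLoc(r); print(n,l[0]-20,l[1]-20,round(m,3))
except Exception as e: pass
E
python3 look.py 1
```

```text
12.0 [0.517  0.0719 0.0803] [ 0.2 -0.5 -8.2] [ 0.   -0.15  0.08] 0.0071 [-0.001 -0.    -1.   ]
```

View pics/k1.png

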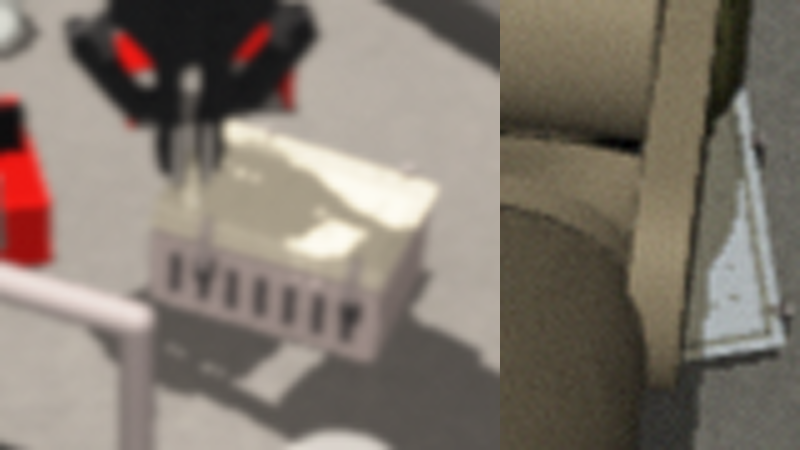

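```bash
python3 - <<'E'
from h import *
b=env.get_image("wrist"); b=b[:,:,::-1]
a=cv2.imread("pics/w7.png")
f=lambda i:cv2.resize(i[180:330,190:290],(400,600),interpolation=cv2.INTER_CUBIC)
cv2.imwrite("pics/wc.png",np.hstack([f(a),f(b)])); cv2.imwrite("pics/w8.png",b)
E
```

```text
(no output)
```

View pics/wc.png

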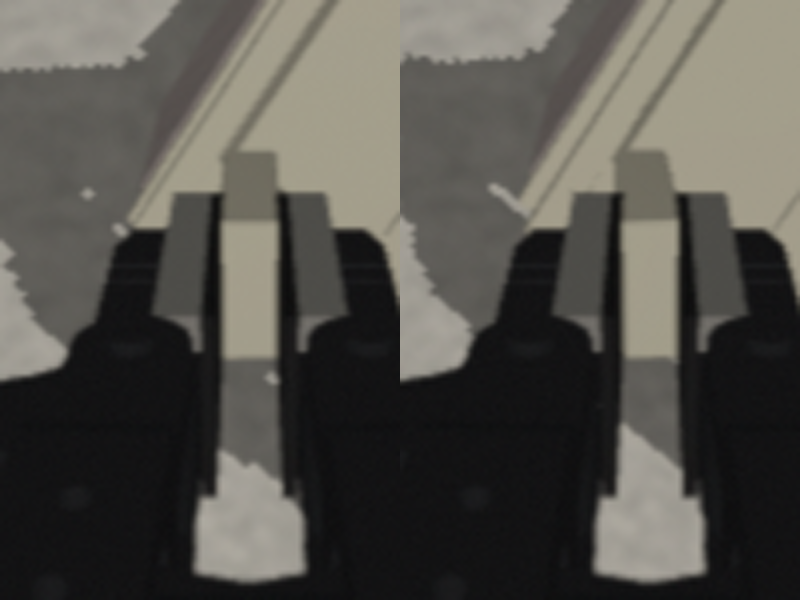

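>>> move_arm:
  moves:
    - [0,0.6,-2,0]
    - [0,1.2,-4,0]
    - [0,1.2,-4,0]

```text
time_s: 12.45
position: [0.5166, 0.0711, 0.0846]
tool_rot: [[0.672, -0.741, 0.001], [-0.741, -0.672, 0.0], [0.0, -0.001, -1.0]]
ft_force: [0.4, 0.1, -10.4]
grip_width: 0.0073
```

```bash
python3 look.py 2 1
```

```text
12.45 [0.5166 0.0711 0.0846] [  0.4   0.1 -10.4] [ 0.24 -0.24  0.01] 0.0073 [ 0.001  0.    -1.   ]
slots left -2 -5 0.987
slots right -2 -2 0.974
cover far 2 -1 0.982
bottom -2 -1 0.959
left edge -2 -4 0.977
```

View pics/k2.png

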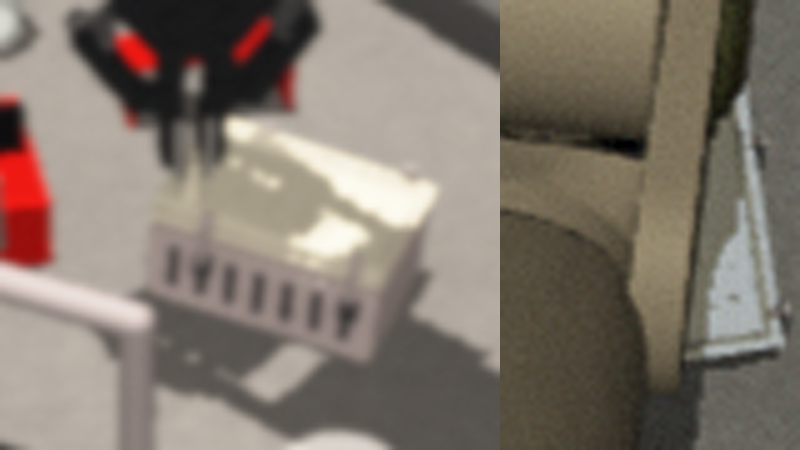

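>>> move_arm:
  moves:
    - [0,-1,4,0]
    - [0,-2,8,0]
    - [0,-3,12,0]
    - [0,-3,13.5,0]
    - [0,-3,13.5,0]

```text
time_s: 13.05
position: [0.5195, 0.0736, 0.0722]
tool_rot: [[0.672, -0.741, 0.003], [-0.741, -0.672, 0.0], [0.002, -0.002, -1.0]]
ft_force: [-0.0, 4.7, 9.8]
grip_width: 0.0067
```

```bash
python3 look.py 3 1
```

```text
13.05 [0.5195 0.0736 0.0722] [-0.   4.7  9.8] [0.73 0.07 0.1 ] 0.0067 [ 0.003  0.    -1.   ]
slots left -3 0 0.964
slots right -3 1 0.992
cover far -5 2 0.983
bottom -3 0 0.975
left edge -3 0 0.981
```

View pics/k3.png

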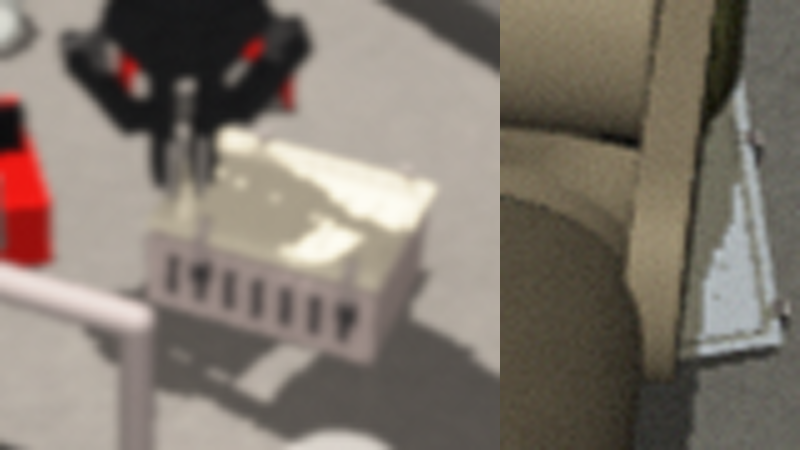

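>>> move_arm:
  moves:
    - [0,0,-1,0]
    - [0,0,-1,0]
    - [0,0,-1,0]
    - [0,0,-15,0]
    - [0,0,-50,0]
    - [0,0,-90,-0.14]
    - [0,0,-110,-0.29]
    - [0,0,-110,-0.44]
    - [0,0,-110,-0.58]
    - [0,0,-110,-0.73]
    - [0,0,-110,-0.88]
    - [0,0,-110,-1.02]
    - [0,0,-110,-1.17]
    - [0,0,-110,-1.31]
    - [0,0,-110,-1.45]
    - [0,0,-110,-1.571]
    - [0,0,-110,-1.571]
    - [0,0,-110,-1.571]
  grip: 0.5

```text
time_s: 14.95
position: [0.5186, 0.073, 0.1807]
tool_rot: [[0.743, 0.669, -0.0], [0.669, -0.743, -0.0], [-0.0, -0.0, -1.0]]
ft_force: [-0.4, -0.7, 0.3]
grip_width: 0.0424
```

```bash
python3 - <<'E'
from h import *
s=env.observe(); print(s["time_s"],np.round(s["position"],4),np.round(s["tool_rot"],3),np.round(s["q"],1))
im=env.get_image("wrist"); cv2.imwrite("pics/w9.png",cv2.resize(im[:,:,::-1],(768,576),interpolation=cv2.INTER_CUBIC))
for n,z in [("cover_ear",.082),("cover_mid",.058)]:
    for r in env.tip_of("wrist",n)[:3]: print(n,np.round(r["point"],1),round(r["conf"],2),atz("wrist",r["point"],z,s).round(4))
E
```

```text
14.95 [0.5186 0.073  0.1807] [[ 0.743  0.669 -0.   ]
 [ 0.669 -0.743 -0.   ]
 [-0.    -0.    -1.   ]] [-4.9 21.7 83.4 -0.  74.9 43. ]
cover_ear [192.5 255.2] 0.69 [0.5217 0.0714 0.082 ]
cover_mid [243.  252.9] 0.6 [0.4755 0.0322 0.058 ]
```

View pics/w9.png

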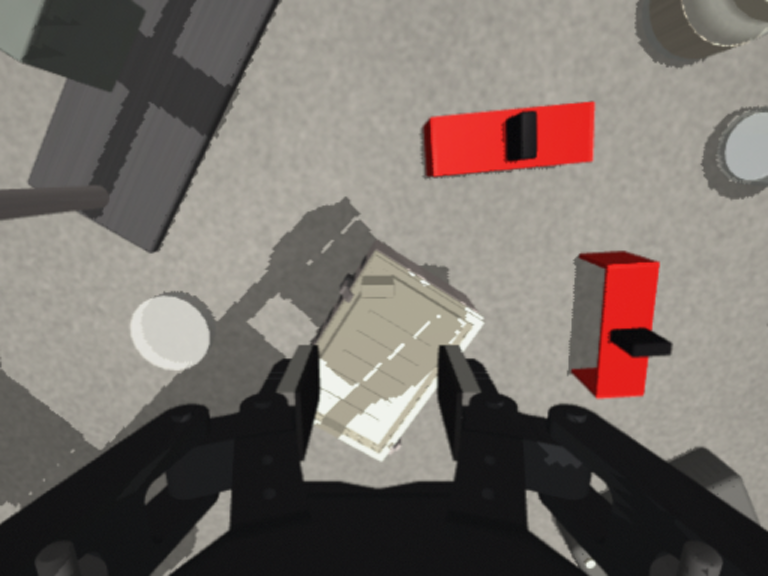

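```bash
python3 - <<'E'
from h import *
im=env.get_image("wrist"); cv2.imwrite("pics/w10.png",cv2.resize(im[155:315,200:330,::-1],None,fx=3.7,fy=3.7,interpolation=cv2.INTER_CUBIC))
s=env.observe(); R=np.array(s["tool_rot"]);t=np.array(s["position"])
for dx in (-4,0,4):
  for dy in (-10,10):
    print(dx,dy,(proj("wrist",t+R@np.array([dx/1e3,dy/1e3,t[2]-.082]),s)-[155,200])*3.7)
E
```

```text
-4 -10 [[159.43758807 149.15782109]]
-4 10 [[159.58819161 231.56901004]]
0 -10 [[143.55453438 149.00156133]]
0 10 [[143.70545254 231.76529621]]
4 -10 [[127.53515675 148.84431024]]
4 10 [[127.68638741 231.96294795]]
```

View pics/w10.png

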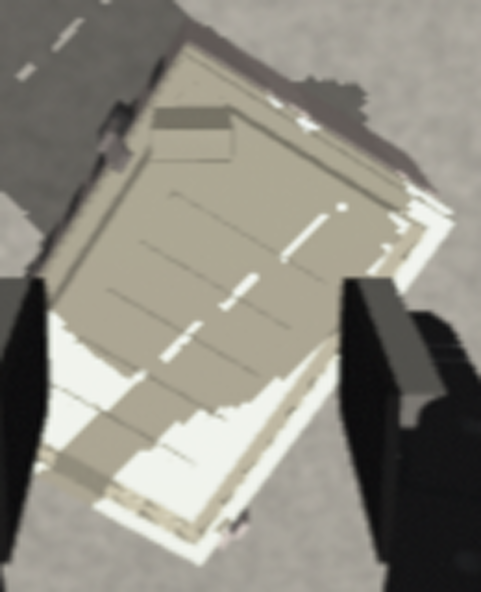

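>>> move_arm:
  moves:
    - [0,0,40,0]
    - [0,0,75,0]
    - [0,0,96,0]
    - [0,0,104,0]
    - [0,0,106,0]
    - [0,0,106,0]

```text
time_s: 15.75
position: [0.5192, 0.0731, 0.0756]
tool_rot: [[0.741, 0.672, 0.001], [0.672, -0.741, -0.0], [0.001, 0.001, -1.0]]
ft_force: [0.4, 0.3, -0.6]
grip_width: 0.0427
```

>>> move_arm:
  moves:
    - [0,0,0,0]
    - [0,0,0,0]
    - [0,0,0,0]
    - [0,0,0,0]
  grip: 1
  grip_force: 20

```text
time_s: 16.15
position: [0.5192, 0.0732, 0.0759]
tool_rot: [[0.741, 0.672, 0.002], [0.672, -0.741, -0.0], [0.002, 0.001, -1.0]]
ft_force: [-0.7, 0.6, 7.2]
grip_width: 0.019
```

```bash
python3 look.py 4; python3 - <<'E'
from h import *
im=env.get_image("wrist"); cv2.imwrite("pics/w11.png",cv2.resize(im[150:350,170:340,::-1],None,fx=3,fy=3,interpolation=cv2.INTER_CUBIC))
E
```

```text
16.15 [0.5192 0.0732 0.0759] [-0.7  0.6  7.2] [ 0.13  0.07 -0.01] 0.019 [ 0.002 -0.    -1.   ]
```

View pics/k4.png

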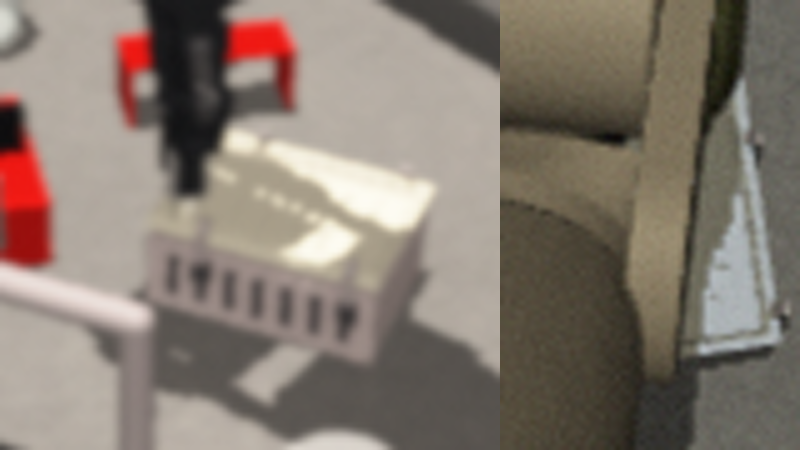

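View pics/w11.png

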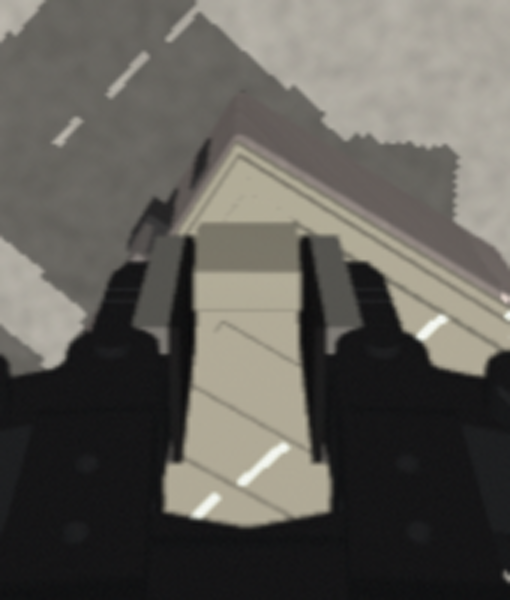

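>>> move_arm:
  moves:
    - [0,0,-2,0]
    - [-0.4,0,-4,0]
    - [-0.8,0,-6,0]
    - [-0.8,0,-6,0]

```text
time_s: 16.7
position: [0.5179, 0.0725, 0.0807]
tool_rot: [[0.741, 0.672, -0.001], [0.672, -0.741, -0.0], [-0.0, -0.0, -1.0]]
ft_force: [1.0, 0.5, -4.1]
grip_width: 0.019
```

```bash
python3 look.py 5 4
```

```text
16.7 [0.5179 0.0725 0.0807] [ 1.   0.5 -4.1] [ 0.27 -0.13  0.06] 0.019 [-0.001 -0.    -1.   ]
slots left 0 0 0.997
slots right 0 0 0.996
cover far 1 -1 0.988
bottom 0 1 0.989
left edge 1 0 0.989
```

View pics/k5.png

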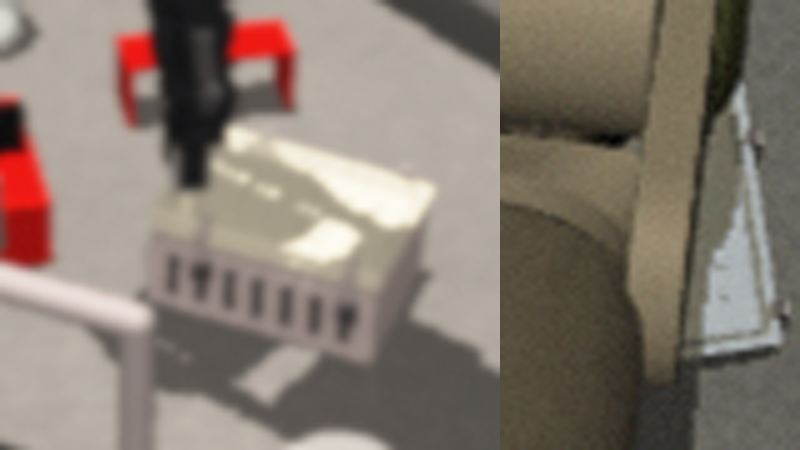

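>>> move_arm:
  moves:
    - [-0.6,0,-2,0]
    - [-1,0,-4,0]
    - [-1,0,-4,0]

```text
time_s: 17.1
position: [0.5168, 0.0717, 0.0847]
tool_rot: [[0.741, 0.672, -0.001], [0.672, -0.741, -0.0], [-0.001, -0.001, -1.0]]
ft_force: [-2.2, -0.2, -7.2]
grip_width: 0.0189
```

```bash
python3 look.py 6 4
```

```text
17.1 [0.5168 0.0717 0.0847] [-2.2 -0.2 -7.2] [-0.14  0.17  0.03] 0.0189 [-0.001 -0.    -1.   ]
slots left 0 -2 0.981
slots right 0 -1 0.991
cover far 4 -2 0.982
bottom 1 0 0.96
left edge 1 -2 0.979
```

View pics/k6.png

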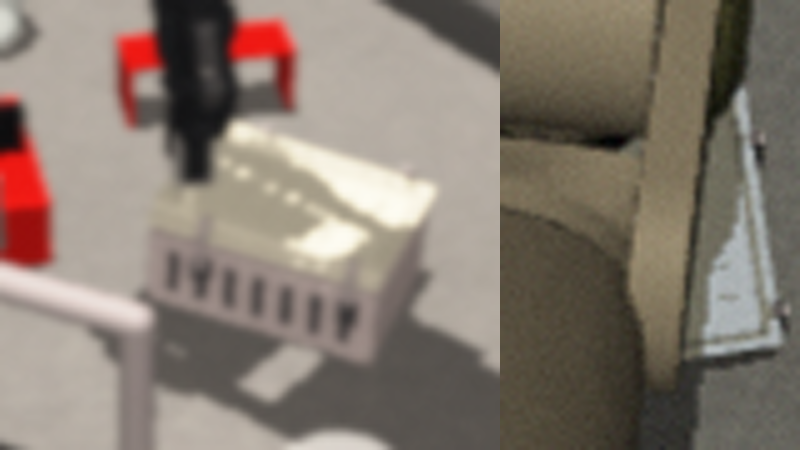

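>>> move_arm:
  moves:
    - [-3,0,-12,0]
    - [-3,0,-12,0]

```text
time_s: 17.4
position: [0.5159, 0.0697, 0.0989]
tool_rot: [[0.741, 0.672, 0.004], [0.672, -0.741, -0.0], [0.003, 0.003, -1.0]]
ft_force: [-0.3, 1.4, -0.5]
grip_width: 0.0188
```

```bash
python3 look.py 7 4
```

```text
17.4 [0.5159 0.0697 0.0989] [-0.3  1.4 -0.5] [ 0.27 -0.06 -0.04] 0.0188 [ 0.004 -0.    -1.   ]
slots left 0 -1 0.99
slots right -1 0 0.976
cover far 6 -10 0.901
bottom 1 0 0.827
left edge 0 -1 0.946
```

View pics/k7.png

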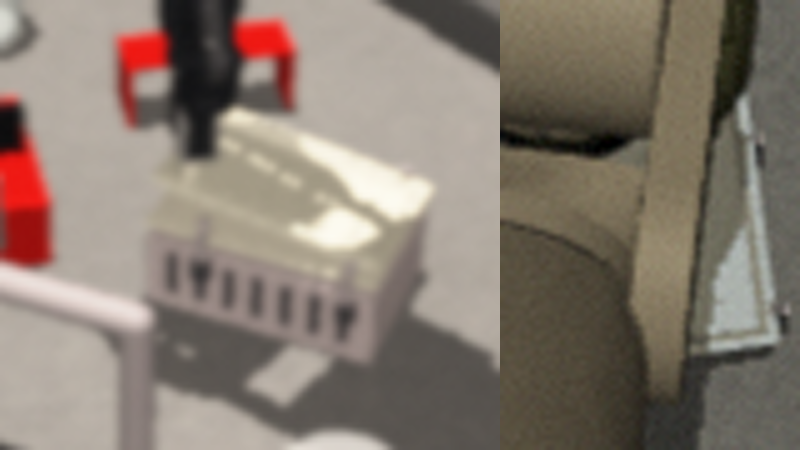

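>>> move_arm:
  moves:
    - [-2,0,-6,0]
    - [-4,0,-12,0]
    - [-5,0,-14,0]
    - [-5,0,-14,0]

```text
time_s: 17.9
position: [0.5116, 0.0665, 0.1114]
tool_rot: [[0.741, 0.672, 0.001], [0.672, -0.741, -0.0], [0.001, 0.001, -1.0]]
ft_force: [1.0, 0.2, -1.1]
grip_width: 0.0186
```

```bash
python3 look.py 8 4;  python3 - <<'E'
from h import *
im=env.get_image("wrist"); cv2.imwrite("pics/w12.png",cv2.resize(im[100:384,130:400,::-1],None,fx=2,fy=2,interpolation=cv2.INTER_CUBIC))
E
```

```text
17.9 [0.5116 0.0665 0.1114] [ 1.   0.2 -1.1] [ 0.26 -0.1  -0.05] 0.0186 [ 0.001 -0.    -1.   ]
slots left 0 -1 0.989
slots right -1 -1 0.971
cover far 14 -16 0.776
bottom 1 1 0.677
left edge 0 -2 0.942
```

View pics/k8.png

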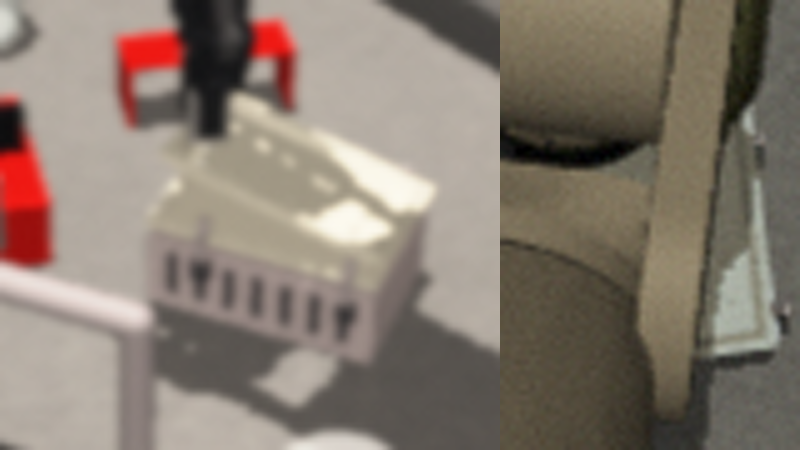

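View pics/w12.png

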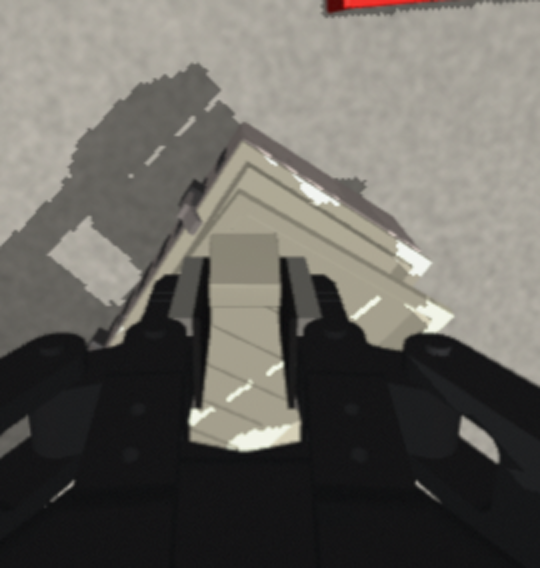

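>>> move_arm:
  moves:
    - [-1.5,0,-4,0]
    - [-3,0,-7,0]
    - [-3,0,-7,0]

```text
time_s: 18.35
position: [0.5091, 0.0644, 0.1182]
tool_rot: [[0.741, 0.672, 0.0], [0.672, -0.741, -0.0], [0.0, 0.0, -1.0]]
ft_force: [0.1, 0.5, -0.8]
grip_width: 0.0189
```

>>> move_arm:
  moves:
    - [0,0,0,0]
    - [0,0,0,0]
    - [0,0,-4,0]
    - [0,0,-8,0]
    - [0,0,-12,0]
    - [0,0,-12,0]
  grip_force: 120

```text
time_s: 18.95
position: [0.5095, 0.0645, 0.1305]
tool_rot: [[0.741, 0.672, 0.001], [0.672, -0.741, -0.0], [0.001, 0.001, -1.0]]
ft_force: [-1.0, -0.3, -0.7]
grip_width: 0.0129
```

```bash
python3 look.py 9 4
```

```text
18.95 [0.5095 0.0645 0.1305] [-1.  -0.3 -0.7] [ 0.03 -0.03  0.01] 0.0129 [ 0.001 -0.    -1.   ]
slots left 0 -1 0.987
slots right -1 0 0.951
cover far -20 3 0.454
bottom 2 -1 0.531
left edge 0 -1 0.922
```

View pics/k9.png

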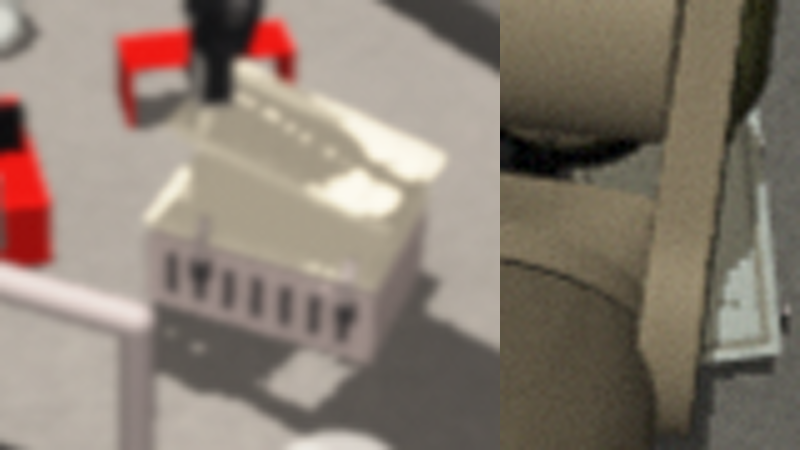

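>>> move_arm:
  moves:
    - [0,0,-5,0]
    - [0,0,-15,0]
    - [0,0,-30,0]
    - [0,0,-50,0]
    - [0,0,-60,0]
    - [0,0,-60,0]
  grip_force: 80

```text
time_s: 19.65
position: [0.5098, 0.0645, 0.1913]
tool_rot: [[0.741, 0.672, 0.003], [0.672, -0.741, -0.0], [0.002, 0.002, -1.0]]
ft_force: [-0.4, 0.5, -1.0]
grip_width: 0.0126
```

```bash
python3 look.py 10 4;  python3 - <<'E'
from h import *
im=env.get_image("wrist"); cv2.imwrite("pics/w13.png",cv2.resize(im[100:384,130:400,::-1],None,fx=2,fy=2,interpolation=cv2.INTER_CUBIC))
im=env.get_image("side"); cv2.imwrite("pics/s13.png",cv2.resize(im[140:300,190:350,::-1],None,fx=3.6,fy=3.6,interpolation=cv2.INTER_CUBIC))
E
```

```text
19.65 [0.5098 0.0645 0.1913] [-0.4  0.5 -1. ] [-0.02 -0.01  0.04] 0.0126 [ 0.003 -0.    -1.   ]
slots left 0 -1 0.986
slots right -1 -1 0.941
cover far -2 -15 0.278
bottom 2 -13 0.359
left edge 0 0 0.888
```

View pics/s13.png

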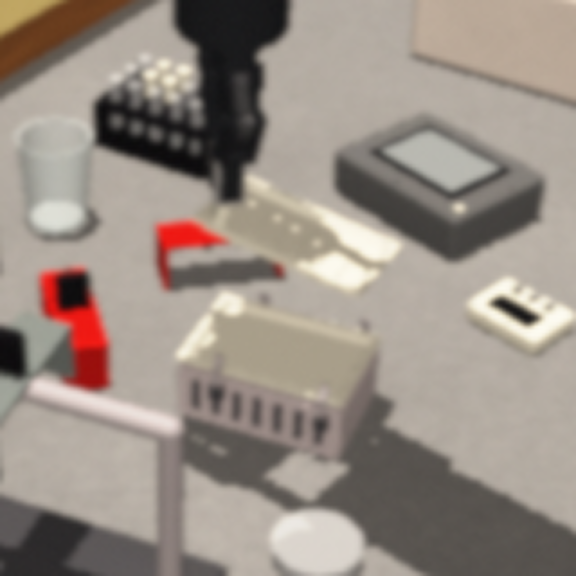

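View pics/w13.png

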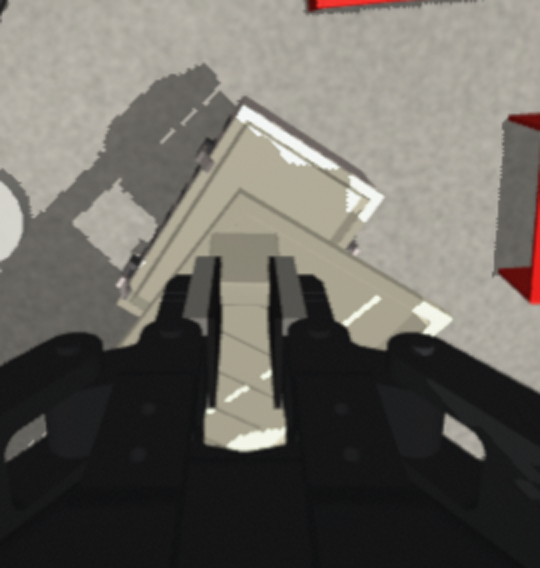

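>>> move_arm:
  moves:
    - [-12,-8,0,0]
    - [-40,-25,0,0]
    - [-75,-47,0,0]
    - [-105,-66,0,0]
    - [-117,-73,20,0]
    - [-117,-73,50,0]
    - [-117,-73,75,0]
    - [-117,-73,90,0]
    - [-117,-73,90,0]

```text
time_s: 20.75
position: [0.3722, 0.0402, 0.0982]
tool_rot: [[0.741, 0.672, -0.005], [0.672, -0.741, 0.001], [-0.003, -0.004, -1.0]]
ft_force: [-0.7, -0.9, -0.6]
grip_width: 0.0127
```

```bash
python3 - <<'E'
from h import *
s=env.observe(); print(s["time_s"],np.round(s["position"],4),np.round(s["ft_force"],1),s["grip_width"])
im=env.get_image("side"); cv2.imwrite("pics/s14.png",cv2.resize(im[160:320,210:400,::-1],None,fx=3.6,fy=3.6,interpolation=cv2.INTER_CUBIC))
im=env.get_image("top"); cv2.imwrite("pics/t14.png",cv2.resize(im[170:384,180:400,::-1],None,fx=2.5,fy=2.5,interpolation=cv2.INTER_CUBIC))
E
```

```text
20.75 [0.3722 0.0402 0.0982] [-0.7 -0.9 -0.6] 0.012677164025622615
```

View pics/s14.png

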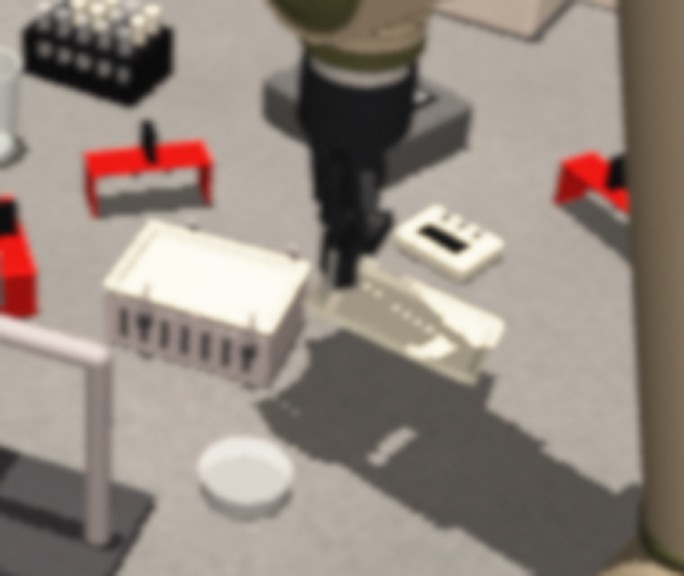

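View pics/t14.png

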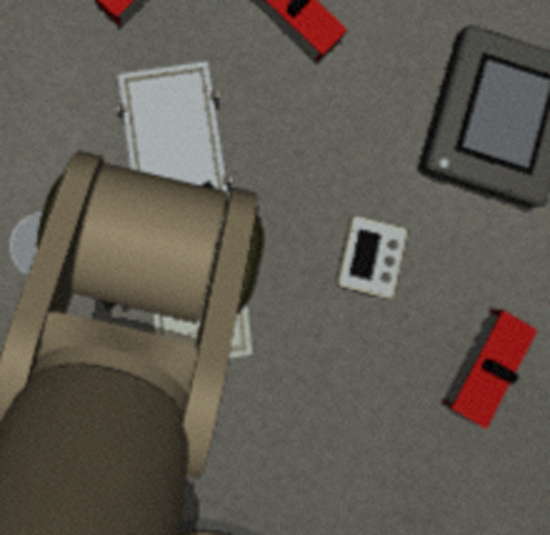

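>>> move_arm:
  moves:
    - [-6,-5,5,0]
    - [-11,-10,20,0]
    - [-11,-10,30,0]
    - [-10,-10,38,0]
    - [-9,-10,46,0]
    - [-8,-10,54,0]
    - [-7,-10,62,0]
    - [-7,-10,66,0]
    - [-7,-10,66,0]
  grip_force: 30

```text
time_s: 21.75
position: [0.3615, 0.0427, 0.0334]
tool_rot: [[0.74, 0.672, -0.001], [0.672, -0.74, 0.0], [-0.001, -0.001, -1.0]]
ft_force: [-0.1, 0.3, 0.0]
grip_width: 0.0127
```

```bash
python3 - <<'E'
from h import *
s=env.observe(); print(s["time_s"],np.round(s["position"],4),np.round(s["ft_force"],1),s["grip_width"])
im=env.get_image("side"); cv2.imwrite("pics/s15.png",cv2.resize(im[160:320,210:400,::-1],None,fx=3.6,fy=3.6,interpolation=cv2.INTER_CUBIC))
im=env.get_image("wrist"); cv2.imwrite("pics/w15.png",cv2.resize(im[100:384,130:400,::-1],None,fx=2,fy=2,interpolation=cv2.INTER_CUBIC))
E
```

```text
21.75 [0.3615 0.0427 0.0334] [-0.1  0.3  0. ] 0.012731941289869354
```

View pics/s15.png

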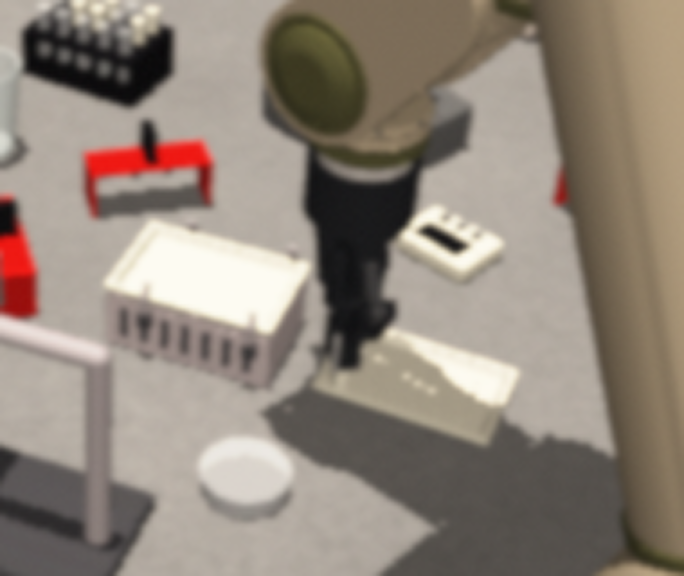

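View pics/w15.png

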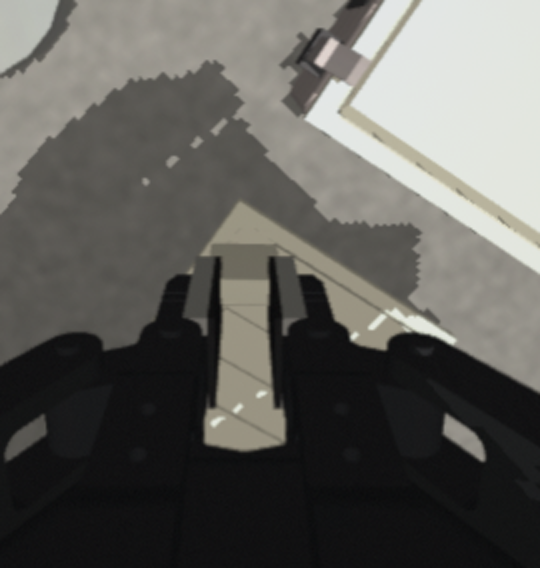

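>>> move_arm:
  moves:
    - [0,0,2,0]
    - [0,0,4,0]
    - [0,0,6,0]
    - [0,0,6,0]

```text
time_s: 22.25
position: [0.3618, 0.0428, 0.0283]
tool_rot: [[0.741, 0.672, 0.001], [0.672, -0.741, -0.0], [0.001, 0.001, -1.0]]
ft_force: [-1.7, 2.6, 15.7]
grip_width: 0.0127
```

>>> move_arm:
  moves:
    - [0,0,-1.5,0]
    - [0,0,-1.5,0]
    - [0,0,-1.5,0]
    - [0,0,-5,0]
    - [0,0,-12,0]
    - [0,0,-30,0]
    - [0,0,-60,0]
    - [0,0,-100,0]
    - [0,0,-140,0]
    - [0,0,-150,0]
    - [0,0,-150,0]
    - [0,0,-150,0]
  grip_force: 80

```text
time_s: 23.45
position: [0.3611, 0.0428, 0.1774]
tool_rot: [[0.741, 0.672, -0.001], [0.672, -0.741, 0.0], [-0.0, -0.001, -1.0]]
ft_force: [-0.4, -0.1, -0.3]
grip_width: 0.0128
```

```bash
python3 - <<'E'
from h import *
s=env.observe(); print(s["time_s"],np.round(s["position"],4),np.round(s["ft_force"],1),s["grip_width"],np.round(s["q"],1))
im=env.get_image("side"); cv2.imwrite("pics/s16.png",cv2.resize(im[120:320,210:400,::-1],None,fx=3,fy=3,interpolation=cv2.INTER_CUBIC))
im=env.get_image("wrist"); cv2.imwrite("pics/w16.png",cv2.resize(im[100:384,130:400,::-1],None,fx=2,fy=2,interpolation=cv2.INTER_CUBIC))
for cam in("top","side"):
  for r in env.tip_of(cam,"reader_window")[:3]: print(cam,np.round(r["point"],1),round(r["conf"],2),atz(cam,r["point"],.047).round(4))
E
```

```text
23.45 [0.3611 0.0428 0.1774] [-0.4 -0.1 -0.3] 0.012798426251231043 [-12.1   6.3 106.1   0.   67.6  35.7]
top [214.9 380.1] 0.82 [ 0.5039 -0.2784  0.047 ]
side [184.7 310. ] 0.67 [ 0.5029 -0.2749  0.047 ]
side [242.3 194.5] 0.2 [0.6211 0.1595 0.047 ]
```

View pics/s16.png

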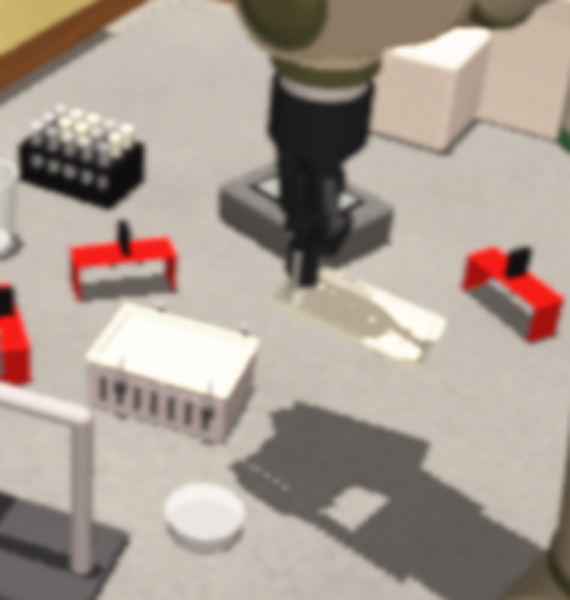

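View pics/w16.png

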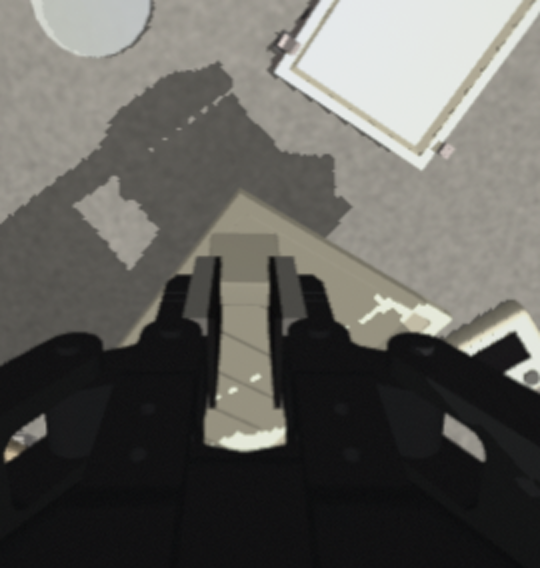

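>>> move_arm:
  moves:
    - [0,0,30,0]
    - [0,0,70,0]
    - [0,0,100,0]
    - [0,0,115,0]
    - [0,0,125,0]
    - [0,0,135,0]
    - [0,0,143,0]
    - [0,0,149,0]
    - [0,0,149,0]
  grip_force: 30

```text
time_s: 24.55
position: [0.3615, 0.0428, 0.0286]
tool_rot: [[0.741, 0.672, -0.0], [0.672, -0.741, 0.0], [-0.0, -0.0, -1.0]]
ft_force: [-0.3, 1.9, 2.3]
grip_width: 0.0124
```

>>> move_arm:
  moves:
    - [0,0,0,0]
    - [0,0,0,0]
    - [0,0,0,0]
    - [0,0,-5,0]
    - [0,0,-30,0]
    - [0,0,-70,0.1]
    - [0,0,-105,0.25]
    - [0,0,-105,0.4]
    - [0,0,-105,0.54]
    - [0,0,-105,0.68]
    - [0,0,-105,0.82]
    - [0,0,-105,0.97]
    - [0,0,-105,1.11]
    - [0,0,-105,1.26]
    - [0,0,-105,1.4]
    - [0,0,-105,1.53]
    - [0,0,-105,1.571]
    - [0,0,-105,1.571]
    - [0,0,-105,1.571]
  grip: 0.5

```text
time_s: 26.45
position: [0.3615, 0.0427, 0.134]
tool_rot: [[0.673, -0.74, 0.0], [-0.74, -0.673, -0.0], [0.0, -0.0, -1.0]]
ft_force: [0.4, 0.7, -0.4]
grip_width: 0.0427
```

```bash
python3 - <<'E'
from h import *
s=env.observe(); print(s["time_s"],np.round(s["position"],4),np.round(s["ft_force"],1),np.round(s["tool_rot"],3)[:,1],s["grip_width"])
im=env.get_image("wrist"); cv2.imwrite("pics/w17.png",cv2.resize(im[:,:,::-1],(768,576),interpolation=cv2.INTER_CUBIC)); cv2.imwrite("pics/w17z.png",cv2.resize(im[130:270,200:400,::-1],None,fx=4,fy=4,interpolation=cv2.INTER_CUBIC))
R=np.array(s["tool_rot"]);t=np.array(s["position"])
for dx in (-10,0,10):
  for dy in (-4,4):
    print(dx,dy,(proj("wrist",t+R@np.array([dx/1e3,dy/1e3,t[2]-.034]),s)-[130,200])*4)
E
```

```text
26.45 [0.3615 0.0427 0.134 ] [ 0.4  0.7 -0.4] [-0.74  -0.673 -0.   ] 0.04271670198416193
-10 -4 [[301.3176338 185.8900719]]
-10 4 [[301.36591299 221.0957458 ]]
0 -4 [[258.94700236 185.73190536]]
0 4 [[258.99731064 221.31235412]]
10 -4 [[215.66667065 185.57145421]]
10 4 [[215.71907933 221.53293763]]
```

View pics/w17.png

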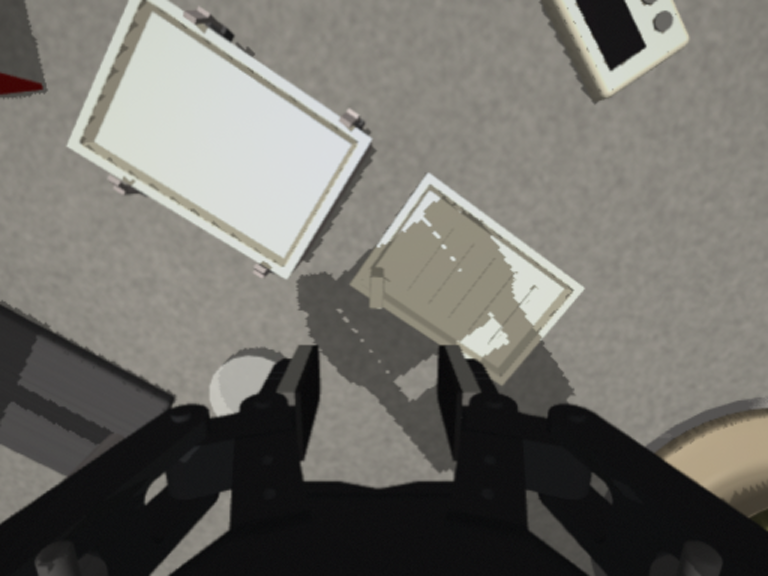

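View pics/w17z.png

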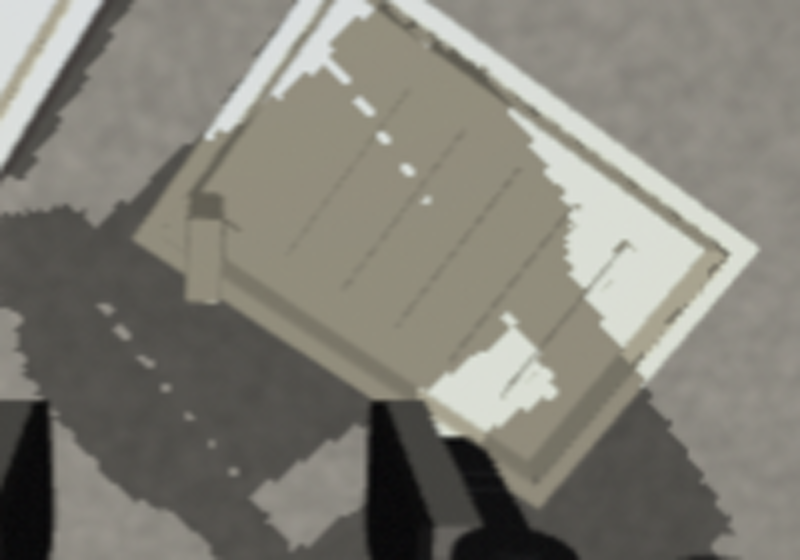

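>>> move_arm:
  moves:
    - [0,0,40,0]
    - [0,0,80,0]
    - [0,0,103,0]
    - [0,0,113,0]
    - [0,0,116,0]
    - [0,0,116,0]

```text
time_s: 27.1
position: [0.3616, 0.0427, 0.0178]
tool_rot: [[0.672, -0.74, -0.0], [-0.74, -0.672, 0.0], [-0.0, 0.0, -1.0]]
ft_force: [0.7, -0.2, 0.2]
grip_width: 0.0427
```

>>> move_arm:
  moves:
    - [0,0,0,0]
    - [0,0,0,0]
    - [0,0,0,0]
    - [0,0,0,0]
    - [0,0,0,0]
  grip: 1
  grip_force: 60

```text
time_s: 27.6
position: [0.3619, 0.0426, 0.0185]
tool_rot: [[0.672, -0.741, 0.002], [-0.741, -0.672, -0.0], [0.001, -0.001, -1.0]]
ft_force: [-1.6, -1.2, 8.3]
grip_width: 0.0061
```

>>> move_arm:
  moves:
    - [0,0,-2,0]
    - [0,0,-6,0]
    - [0,0,-15,0]
    - [0,0,-30,0]
    - [0,0,-60,0]
    - [0,0,-95,0]
    - [0,0,-125,0]
    - [0,0,-145,0]
    - [0,0,-150,0]
    - [0,0,-150,0]

```text
time_s: 28.6
position: [0.3615, 0.0427, 0.168]
tool_rot: [[0.672, -0.741, 0.001], [-0.741, -0.672, -0.0], [0.001, -0.001, -1.0]]
ft_force: [-0.4, 0.3, -0.2]
grip_width: 0.0064
```

```bash
python3 - <<'E'
from h import *
s=env.observe(); print(s["time_s"],np.round(s["position"],4),np.round(s["ft_force"],1),s["grip_width"],np.round(s["q"],1))
im=env.get_image("side"); cv2.imwrite("pics/s18.png",cv2.resize(im[120:320,210:400,::-1],None,fx=3,fy=3,interpolation=cv2.INTER_CUBIC))
im=env.get_image("wrist"); cv2.imwrite("pics/w18.png",cv2.resize(im[:,:,::-1],(768,576),interpolation=cv2.INTER_CUBIC))
R=np.array(s["tool_rot"]);t=np.array(s["position"])
# predicted corners if level; flange top 8mm below TCP approx; tool y = inward, x = along
zf=8+0.3
y=R[:,1];a=np.arctan2(-y[1],-y[0])-np.arctan2(31.4,50.4)
c=t+R@np.array([0,.059,0]); c[2]=t[2]-.008
for u,v in [(64,43),(64,-43),(-64,-43),(-64,43)]:
    p=c+np.array([np.cos(a)*u-np.sin(a)*v,np.sin(a)*u+np.cos(a)*v,0])/1e3; print("wrist*1.5",proj("wrist",p,s)*1.5,"side3",(proj("side",p)-[120,210])*3)
E
```

```text
28.6 [0.3615 0.0427 0.168 ] [-0.4  0.3 -0.2] 0.006364913507683161 [-12.1   7.1 107.1   0.   65.8 125.7]
wrist*1.5 [[362.01309844 329.58435397]] side3 [[298.38199908 273.58767862]]
wrist*1.5 [[168.40827626 454.91148687]] side3 [[244.13255769 303.61434428]]
wrist*1.5 [[349.39594616 721.61508963]] side3 [[279.70497234 455.05683957]]
wrist*1.5 [[503.59404517 582.16719571]] side3 [[338.33064935 433.8677245 ]]
```

View pics/s18.png

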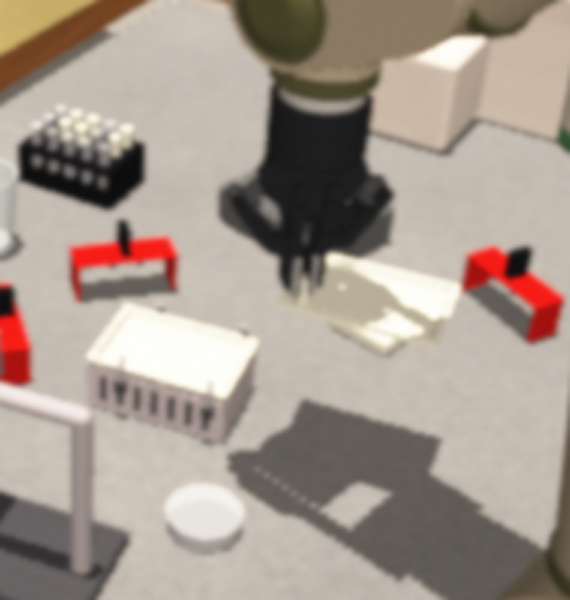

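View pics/w18.png

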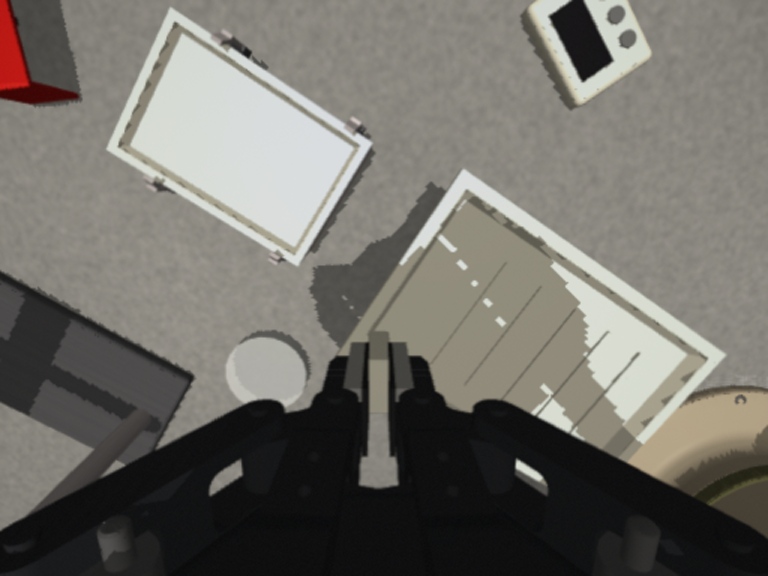

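>>> move_arm:
  moves:
    - [10,2,0,0]
    - [32,5,0,0]
    - [64,10,0,0]
    - [100,16,2,0]
    - [140,22,4,0]
    - [180,28,6,0]
    - [220,34,8,0]
    - [260,41,10,0]
    - [295,46,11,0]
    - [320,50,11,0]
    - [334,52,11,0]
    - [338,53,11,0]
    - [338,53,11,0]
    - [338,53,11,0]
    - [338,53,11,0]

```text
time_s: 30.2
position: [0.5491, -0.2427, 0.1569]
tool_rot: [[0.672, -0.74, -0.0], [-0.74, -0.672, 0.0], [-0.0, 0.0, -1.0]]
ft_force: [0.4, -0.4, -0.9]
grip_width: 0.006
```

```bash
python3 - <<'E'
from h import *
s=env.observe(); print(s["time_s"],np.round(s["position"],4),np.round(s["ft_force"],1),s["grip_width"],np.abs(s["qvel"]).max())
im=env.get_image("side"); cv2.imwrite("pics/s19.png",cv2.resize(im[110:310,130:400,::-1],None,fx=2.9,fy=2.9,interpolation=cv2.INTER_CUBIC))
im=env.get_image("top"); cv2.imwrite("pics/t19.png",cv2.resize(im[150:290,300:440,::-1],None,fx=4,fy=4,interpolation=cv2.INTER_CUBIC))
im=env.get_image("wrist"); cv2.imwrite("pics/w19.png",cv2.resize(im[:,:,::-1],(768,576),interpolation=cv2.INTER_CUBIC))
im=cv2.imread("pics/top0.png"); cv2.imwrite("pics/rd.png",cv2.resize(im[170:260,335:425],None,fx=6,fy=6,interpolation=cv2.INTER_CUBIC))
R=np.array(s["tool_rot"]);t=np.array(s["position"])
y=R[:,1];a=np.arctan2(-y[1],-y[0])-np.arctan2(31.4,50.4)
c=t+R@np.array([0,.059,0]); c[2]=t[2]-.008; print("mid",c)
for u,v in [(64,43),(64,-43),(-64,-43),(-64,43)]:
    p=c+np.array([np.cos(a)*u-np.sin(a)*v,np.sin(a)*u+np.cos(a)*v,0])/1e3; print("wrist*1.5",proj("wrist",p,s)*1.5,"side",(proj("side",p)-[110,130])*2.9,"top",(proj("top",p)-[150,300])*4)
E
```

```text
30.2 [ 0.5491 -0.2427  0.1569] [ 0.4 -0.4 -0.9] 0.006005469444022905 0.2412554787303867
mid [ 0.50536971 -0.28232188  0.14885228]
wrist*1.5 [[362.00468305 329.57301871]] side [[135.85510618 461.73803309]] top [[129.33180656 279.70125564]]
wrist*1.5 [[168.38334019 454.93681874]] side [[102.81108454 486.37235191]] top [[104.61263934 433.87099346]]
wrist*1.5 [[349.29185291 721.44333002]] side [[125.35384225 600.77391465]] top [[336.71064515 488.82674451]]
wrist*1.5 [[503.33757165 582.01248017]] side [[160.52073468 581.29006577]] top [[362.92729258 330.70010118]]
```

View pics/s19.png

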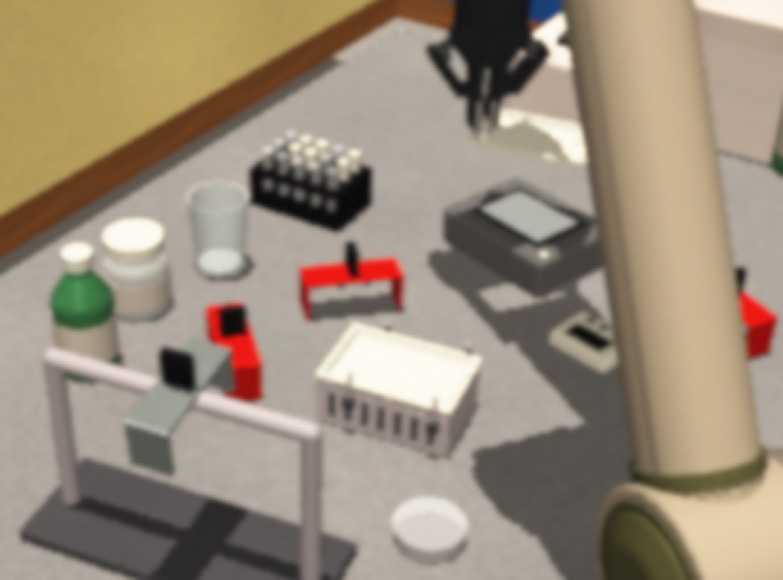

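View pics/t19.png

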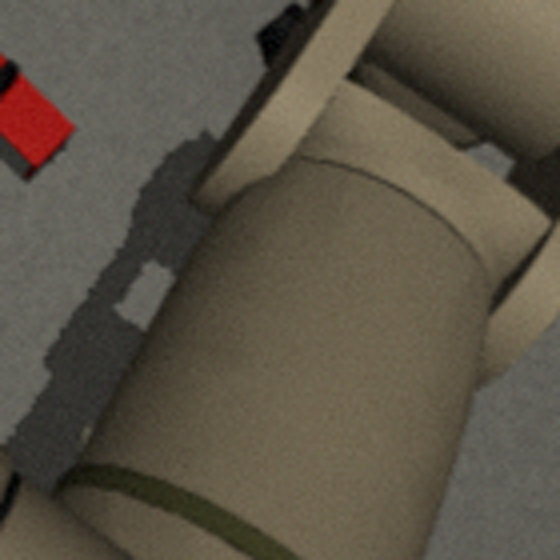

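View pics/rd.png

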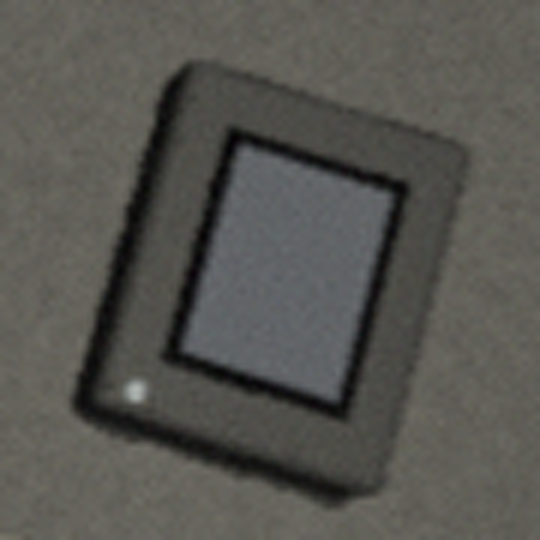

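View pics/w19.png

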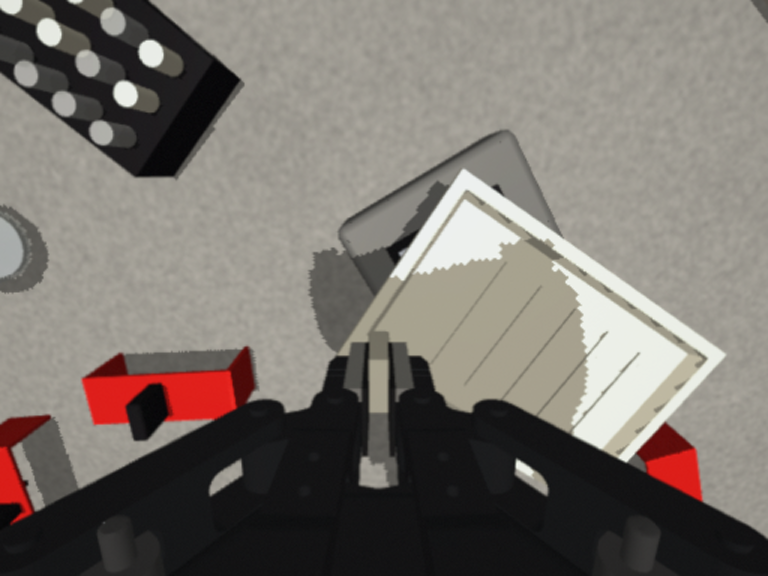

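```bash
python3 - <<'E'
from h import *
print(atz("top",(214.9,382.6),.047))
# block shift check in side image vs start shots
b=cv2.cvtColor(env.get_image("side"),cv2.COLOR_RGB2GRAY); a=cv2.imread("pics/side0.png",0)
u=lambda i:cv2.resize(i,None,fx=4,fy=4,interpolation=cv2.INTER_CUBIC)
A=u(a[240:272,238:300]);B=u(b[235:277,233:305]); r=cv2.matchTemplate(B,A,cv2.TM_CCOEFF_NORMED);_,m,_,l=cv2.minMaxLoc(r);print("block shift px",(l[0]-20)/4,(l[1]-20)/4,m)
s=env.observe(); print(s["time_s"],s["position"],s["grip_width"],np.abs(s["qvel"]).max())
print(env.close_job())
E
```

```text
[ 0.50402319 -0.28435183  0.047     ]
block shift px -1.0 0.5 0.8040685653686523
30.4 [ 0.54928239 -0.24297079  0.15702094] 0.006398365923510003 0.16980331056203693
the job is handed in; nothing more can be done
None
```

I handed the job in at 30.4 s. The clip hangs on the bar. The cover came out ear corner first and was held level above the reader's window. No verdict was reported.

**What I did**
- **Clip:** I hung the grey clip over the middle of the bar and let go. Later side pictures show it still straddling the bar.
- **First peel attempt:** I pinched the ear's flat faces as described. The tool can't be tilted, so the cover stayed nearly level and the force rose to about 10 N. The block's ear corner began to lift by an estimated 2 mm. I lowered it and let go.
- **Second peel attempt:** I pinched the ear across its 20 mm width, so the cover could pivot between the pads. The ear corner rose about 40 mm, at roughly 0.3 rad of tilt, with the far corner still on the tray. Then I lifted it clear.
- **Regrip:** In that grip the cover hung tilted, even after I levelled it against the table. I set it down on free table between the block and the arm's base, regripped the flat faces deeper, and lifted it level. This goes beyond the task as written: it was put down once in the middle, but not at the finish.

**Last checks**
- **Cover:** By the arm's pose its centre was at (0.505, -0.282) m. I measured the window at (0.504, -0.284) m, so it was about 2 mm off, and about 102 mm above it. Its visible corners matched a level cover to about 0.05 rad (in the last wrist picture at the reader; I also checked the side view after the regrip). The arm was still.
- **Block:** The side picture shows about 1 px of shift, 2 mm at most. This match was weak (0.80) because the cover and clip are gone from the stack. The block looks level.
- **Bystanders:** All those visible looked untouched.
- **Disagreements:** The network's readings of the window differed by up to about 13 mm between pictures, so I used the window's corners measured by hand. At the end the arm hid the cover from the top camera and part of it from the side camera.

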